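# Rack the parts cases and lock the keeper bar

### The arm

A 6-joint arm with a two-finger parallel gripper is mounted at the origin on the work surface. World frame = base frame: x ahead of the robot, y to its left, z up, the work surface at z = 0. Lengths are in m, angles in degrees, forces in N, time in s.
With the tool pointing down it reaches from about 0.15 to 0.775 m from the base axis. Payload 6.1 kg.
Tool frame: the origin (TCP) lies at the very end of the fingers, on their centre line; the grasp point (between the pads) lies 19 mm behind it; y points along the fingers, z is the direction in which the jaws open and shut, and the axes are right-handed (so a half turn about y gives the same grasp; the last joint's range is limited). The gripper opens to 85 mm and grips with 20 to 120 N. Pads are 22 mm wide; open, the fingers measure 114 mm over their backs; the gripper's body (76 mm by 85 mm) begins 54 mm behind the grasp point. The pads swing forward as they close: fully open they stand 13 mm farther back than shut.
Start: joints at [69.786, 7.208, -2.269, 80.523, 0, 90], TCP at [0.181, 0.493, 0.231] pointing down, gripper open.
Joint ranges: [-155.77, 155.77], [-54.66, 111.73], [-72.52, 77.12], [-102.08, 115.82], [-83.92, 84.16], [-180, 180]. Speed limits (degrees/s): [136.94, 136.94, 172.46, 180, 180, 180].

### API

Orientations are given as a 3x3 rotation matrix whose columns are the frame's x, y, z axes.
In Python, from workcell import get_obs, camera, camera_params, finish_job gives the robot as it stands. The module is installed in compiled form; this text tells all that it offers.
- The arm moves only by the shell command python3 -m creep 'ROWS'. ROWS is JSON, a list of rows, each a list of 3 entries, a list of its own where there are three numbers: the closure in counts, from 0 (fully open) to 255 (shut), then the shift along the tool's x, y, z in m, then the turn, a rotation vector about the tool's x, y, z in rad. In form: [[jaw, [dx, dy, dz], [wx, wy, wz]], ...]. A call has 1 to 5 rows; each row is the pose to reach, as a shift and turn from the pose commanded when the call began, along the tool's axes at that moment; what a row does not reach only later rows make up. A row lasts 1/10 s, in which the tool goes at most 50 mm and 8.59 degrees, less where a joint would pass 70% of its speed; a pose out of reach is approached as far as the arm can. A call with a gripper value outside its range is refused whole. The fingers move at their own pace and stop on an object; the grip force is fixed at half the most. Time passes only in rows, so rows that repeat a pose let the fingers close. It gives the time, the measured TCP pose, the force and the opening at its end, in the units of the state.
- get_obs(): the state, without advancing time (a new reading comes with each control period).
- camera(name): name is "side" or "top"; returns the picture (400x640x3 uint8, red, green, blue); there is no depth.
- camera_params(name): a dict with "intrinsics" (3x3 intrinsics, pixels), "origin" and "rotation" of the camera in the world. Camera axes: x right, y down, z forward; pixel columns grow to the right and rows downward; lengths in m; the calibration is good to about 2 mm. A picture is of the moment at which its call begins. camera_params takes no time and is no camera call.
- finish_job(): hands the job in, once; it reports no verdict.
The state is a dict: "t": time; "joints": joint angles; "qd": joint speeds; "joint_torque": joint torques, N m; "tool_pos": TCP position; "ee_rot": TCP orientation; "force": force on the tool from outside, world axes, zero at the start; "torque": the same for the moment, N m; "width": opening from 0.0 (shut) to 1.0 (fully open).
Only numpy, scipy, OpenCV 4.12 (cv2) and the standard library are available. Lean on these libraries where they do the work, as an engineer would, in place of code of your own. Each camera call takes 0.05 s, during which the arm holds its last target.

### The job

Raise the rack's keeper bar well up and back out of the way, then stand every parts case that is on the bench on its long edge in a slot of its own in the rack, never letting one tip over. With all of them in, lower the bar fully over them and lock it: push the orange-headed pin from the robot's side through the fork and the bar's tongue until its head meets the fork. Leave the spools and the jar where they are.

Things in the scene. Friction and masses are not known exactly. Their poses are not given: they have to be found in the camera images.
- case_blue: slim blue plastic parts case, a flat box 100 long (its x) x 26 thick (its y) x 80 high (its z), 130 g, standing on a long narrow edge on the bench; it may be absent. Origin: centre of its underside. Pinch it across the 26 mm thickness near the top edge, from above.
- case_green: slim green plastic parts case, a flat box 100 long (its x) x 26 thick (its y) x 80 high (its z), 130 g, standing on a long narrow edge on the bench; it may be absent. Origin: centre of its underside. Pinch it across the 26 mm thickness near the top edge, from above.
- case_yellow: slim yellow plastic parts case, a flat box 100 long (its x) x 26 thick (its y) x 80 high (its z), 130 g, standing on a long narrow edge on the bench; it may be absent. Origin: centre of its underside. Pinch it across the 26 mm thickness near the top edge, from above.
- case_red: slim red plastic parts case, a flat box 100 long (its x) x 26 thick (its y) x 80 high (its z), 130 g, standing on a long narrow edge on the bench; it may be absent. Origin: centre of its underside. Pinch it across the 26 mm thickness near the top edge, from above.
- pin: lock pin lying loose: orange square head 22 x 22 x 40 mm, steel shaft 12 mm thick and 62 mm long (last 12 mm tapered to 5 mm); 80 g. Origin: on the shaft's axis at the shoulder where head meets shaft; x points along the shaft to the tip, the head covers x = -40 to 0 mm. It lies on a flat of the head, axis level, 11 mm above the bench.
- rack: pine rack fixed to the bench: base 150 (x) x 400 (y) x 8 mm, origin under its centre, z up. Ridged wooden dividers, 44 mm high, make four slots 56 mm apart along y; each runs along x, 31 mm wide (45 degree lead-in), 116 mm long between end rails 22 mm high. At its -y end a red fork: two lugs 8 mm thick, 20 mm apart, 128 mm high; at +y the bar's hinge post, 126 mm high.
- slot0 (a point): centre of the floor of slot 0 of the rack (8 mm above the bench), axes as the rack's; at x = 0, y = -84 mm in the rack's frame. A case in the slot stands here, its top 88 mm above the bench.
- slot1 (a point): centre of the floor of slot 1 of the rack (8 mm above the bench), axes as the rack's; at x = 0, y = -28 mm in the rack's frame. A case in the slot stands here, its top 88 mm above the bench.
- slot2 (a point): centre of the floor of slot 2 of the rack (8 mm above the bench), axes as the rack's; at x = 0, y = 28 mm in the rack's frame. A case in the slot stands here, its top 88 mm above the bench.
- slot3 (a point): centre of the floor of slot 3 of the rack (8 mm above the bench), axes as the rack's; at x = 0, y = 84 mm in the rack's frame. A case in the slot stands here, its top 88 mm above the bench.
- fork (a point): centre of the fork's hole on the outer face towards the robot; in the rack's frame x -18, y -152, z 104 mm. The 15 mm hole runs level along rack +x through near lug, 14 mm tongue of the closed bar and far lug, 36 mm in all. The pin goes in along +x until its head meets this face; its origin is then here.
- bar (a joint): aluminium keeper bar, 14 x 20 mm, 337 mm long, hinged on the rack: 0 rad = down at its stop, level over the slots (underside 94 mm above the bench), tongue in the fork, holes in line; grows as the free end rises, 1.57 = straight up, stop at 1.95. Stiff hinge (about 0.4 N m): stays at any angle. Down, it bars the slots.
- bar_grip (a point): middle of the bar's black rubber handle, a round rod 16 mm thick, 38 mm long along the rack's x, at the bar's side towards the robot (69 mm from the bar's middle), 150 mm from the hinge axis; moves with the bar. Pinch it from above; it turns between the fingers.
- hinge (a point): the keeper bar's hinge axis (along the rack's x): fixed point, in the rack's frame x 0, y 165, z 104 mm; the closed bar runs from here towards -y
- spool_red: bystander: wooden spool of red wire standing among the cases, 44 mm across, 46 high; origin under its centre
- spool_copper: bystander: wooden spool of copper wire, 44 mm across, 46 high; origin under its centre
- jar: bystander: glass jar with green cap, 56 mm across, 70 high; origin under its centre
Things that resemble listed ones, but are neither listed nor needed, are in the scene too. What is shaped like the case_red but black or purple is not meant. There is more than one size of the pin; the one meant has the size given above.

How it is judged (in metres and radians):
On the way, in this order (a step that is already met when the one before it is completed fails the run):
1. the keeper bar is raised clear of the slots (over 1.2 rad) (value of joint bar above 1.2 rad), for 0.2 s.
2. every case present stands in a slot, the bar still raised (angle between each of case_blue, case_green, case_yellow, case_red's own z axis and vertical below 0.15 rad and angle between the x axis of each of case_blue, case_green, case_yellow, case_red and the x axis of rack, either way round below 0.15 rad and z of each of case_blue, case_green, case_yellow, case_red in the frame of rack below 0.014 m and (horizontal distance between case_blue and slot0 below 0.016 m or horizontal distance between case_blue and slot1 below 0.016 m or horizontal distance between case_blue and slot2 below 0.016 m or horizontal distance between case_blue and slot3 below 0.016 m) and (horizontal distance between case_green and slot0 below 0.016 m or horizontal distance between case_green and slot1 below 0.016 m or horizontal distance between case_green and slot2 below 0.016 m or horizontal distance between case_green and slot3 below 0.016 m) and (horizontal distance between case_yellow and slot0 below 0.016 m or horizontal distance between case_yellow and slot1 below 0.016 m or horizontal distance between case_yellow and slot2 below 0.016 m or horizontal distance between case_yellow and slot3 below 0.016 m) and (horizontal distance between case_red and slot0 below 0.016 m or horizontal distance between case_red and slot1 below 0.016 m or horizontal distance between case_red and slot2 below 0.016 m or horizontal distance between case_red and slot3 below 0.016 m) and value of joint bar above 0.9 rad), for 0.2 s.
3. the bar is down, its holes in line with the fork's (value of joint bar below 0.04 rad and angle between each of case_blue, case_green, case_yellow, case_red's own z axis and vertical below 0.15 rad and angle between the x axis of each of case_blue, case_green, case_yellow, case_red and the x axis of rack, either way round below 0.15 rad and z of each of case_blue, case_green, case_yellow, case_red in the frame of rack below 0.014 m and (horizontal distance between case_blue and slot0 below 0.016 m or horizontal distance between case_blue and slot1 below 0.016 m or horizontal distance between case_blue and slot2 below 0.016 m or horizontal distance between case_blue and slot3 below 0.016 m) and (horizontal distance between case_green and slot0 below 0.016 m or horizontal distance between case_green and slot1 below 0.016 m or horizontal distance between case_green and slot2 below 0.016 m or horizontal distance between case_green and slot3 below 0.016 m) and (horizontal distance between case_yellow and slot0 below 0.016 m or horizontal distance between case_yellow and slot1 below 0.016 m or horizontal distance between case_yellow and slot2 below 0.016 m or horizontal distance between case_yellow and slot3 below 0.016 m) and (horizontal distance between case_red and slot0 below 0.016 m or horizontal distance between case_red and slot1 below 0.016 m or horizontal distance between case_red and slot2 below 0.016 m or horizontal distance between case_red and slot3 below 0.016 m)), for 0.2 s.
4. the pin is through fork and tongue, head against the fork (x of pin in the frame of fork between -0.008 and 0.005 m and y of pin in the frame of fork between -0.005 and 0.005 m and z of pin in the frame of fork between -0.005 and 0.005 m and angle between the x axis of pin and the x axis of rack, either way round below 0.15 rad and value of joint bar below 0.04 rad), for 0.2 s.
At the end, for the whole second after the job is handed in: Each case present stands on a slot floor (within 16 mm of its centre, 0.15 rad), the bar is down (under 0.04 rad), the pin is in the fork hole (within 5 mm, 0.15 rad) with its shoulder within 8 mm of the fork face; all at rest (all of step 4 and angle between each of case_blue, case_green, case_yellow, case_red's own z axis and vertical below 0.15 rad and angle between the x axis of each of case_blue, case_green, case_yellow, case_red and the x axis of rack, either way round below 0.15 rad and z of each of case_blue, case_green, case_yellow, case_red in the frame of rack below 0.014 m and (horizontal distance between case_blue and slot0 below 0.016 m or horizontal distance between case_blue and slot1 below 0.016 m or horizontal distance between case_blue and slot2 below 0.016 m or horizontal distance between case_blue and slot3 below 0.016 m) and (horizontal distance between case_green and slot0 below 0.016 m or horizontal distance between case_green and slot1 below 0.016 m or horizontal distance between case_green and slot2 below 0.016 m or horizontal distance between case_green and slot3 below 0.016 m) and (horizontal distance between case_yellow and slot0 below 0.016 m or horizontal distance between case_yellow and slot1 below 0.016 m or horizontal distance between case_yellow and slot2 below 0.016 m or horizontal distance between case_yellow and slot3 below 0.016 m) and (horizontal distance between case_red and slot0 below 0.016 m or horizontal distance between case_red and slot1 below 0.016 m or horizontal distance between case_red and slot2 below 0.016 m or horizontal distance between case_red and slot3 below 0.016 m) and linear speed of each of case_blue, case_green, case_yellow, case_red, pin below 0.02 m/s and velocity of joint bar below 0.05 rad/s); the robot touches nothing.
It fails at once if a parts case is tipped over (angle between any of case_blue, case_green, case_yellow, case_red's own z axis and vertical above 0.7 rad).
It fails at once if a spool or the jar is knocked away (distance of any of spool_red, spool_copper, jar from where it was at the start of the episode above 0.05 m).
Of case_blue, case_green, case_yellow, case_red only 2 to 4 are there at a start; the rules pass over those that are not, and their reading is None.
At some moment in a run one of pin may be knocked a few centimetres aside while the robot is not near it.
It also fails if it takes over 208 s, if anything falls off the work surface, if the arm or the gripper's body presses on something with over 40 N, if the wrist force passes 120 N, or if a joint passes its speed limit or range.

## Working session

There is one attempt and no reset: what is moved stays moved. The work goes in short steps, Python scripts to look and compute and a shell command to move; the robot and the scene stay as the last step left them, time stands still between calls to the robot, and variables do not carry over. Pictures are saved under pics/ and viewed, and the job is handed in when it is done.

```bash
mkdir -p pics; python3 - <<'E'
from workcell import *
import cv2,numpy as np
o=get_obs();print({k:np.round(v,3).tolist() for k,v in o.items()})
for n in("side","top"):
    im=camera(n);cv2.imwrite(f"pics/{n}0.png",im[:,:,::-1])
    p=camera_params(n);print(n,{k:np.round(v,4).tolist() for k,v in p.items()})
E
```

```text
{'t': 0.0, 'joints': [69.786, 7.243, -2.325, 80.524, 0.0, 90.001], 'qd': [0.041, 0.001, 0.037, -0.036, -0.018, -0.062], 'joint_torque': [0.002, -43.591, 35.292, 0.017, 0.0, 0.0], 'tool_pos': [0.181, 0.492, 0.231], 'ee_rot': [[0.938, -0.001, 0.346], [-0.346, -0.001, 0.938], [-0.0, -1.0, -0.002]], 'force': [-0.446, 1.011, -0.827], 'torque': [0.02, 0.031, 0.017], 'width': 1.002}
side {'intrinsics': [[506.2244, 0.0, 328.3901], [0.0, 506.2244, 202.4525], [0.0, 0.0, 1.0]], 'origin': [0.3707, 0.9361, 0.8341], 'rotation': [[-0.9811, -0.1275, 0.1456], [-0.1929, 0.5864, -0.7867], [0.0149, -0.7999, -0.5999]]}
top {'intrinsics': [[491.8761, 0.0, 329.3961], [0.0, 491.8761, 196.8319], [0.0, 0.0, 1.0]], 'origin': [0.3008, -0.0226, 1.2856], 'rotation': [[0.0071, -0.982, 0.1887], [-1.0, -0.0074, -0.0012], [0.0026, -0.1887, -0.982]]}
```

View pics/side0.png

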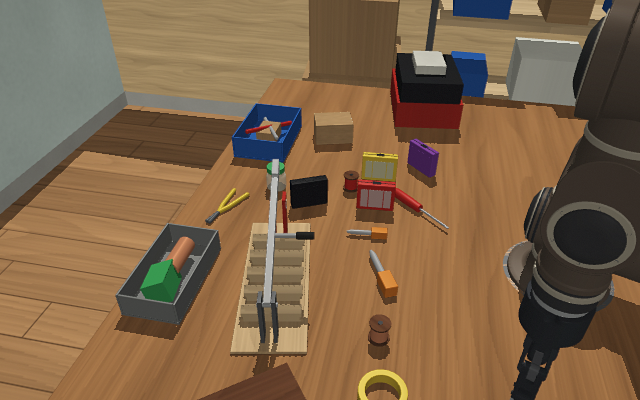

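View pics/top0.png

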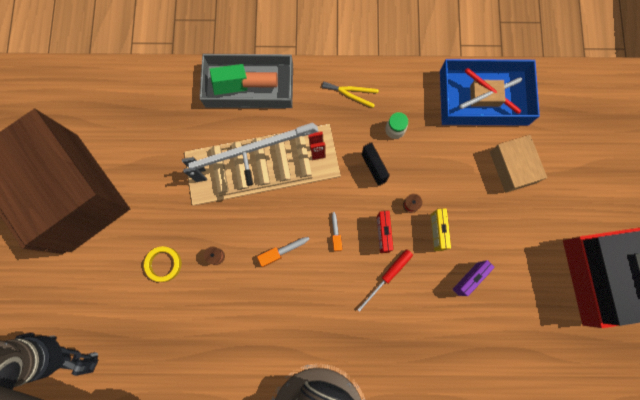

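```bash
cat > h.py <<'E'
from workcell import *
import cv2,numpy as np
P={n:camera_params(n) for n in("side","top")}
def ray(n,u,v):
    p=P[n];K=np.array(p["intrinsics"]);d=np.array(p["rotation"])@np.linalg.inv(K)@[u,v,1.]
    return np.array(p["origin"]),d
def onz(n,u,v,z):
    o,d=ray(n,u,v);return o+d*(z-o[2])/d[2]
def tri(a,b):
    o1,d1=ray("top",*a);o2,d2=ray("side",*b)
    A=np.stack([d1,-d2],1);s=np.linalg.lstsq(A,o2-o1,rcond=None)[0]
    p,q=o1+s[0]*d1,o2+s[1]*d2
    return (p+q)/2,np.linalg.norm(p-q)
def proj(n,X):
    p=P[n];c=np.array(p["rotation"]).T@(np.array(X)-p["origin"]);k=np.array(p["intrinsics"])@c;return k[:2]/k[2]
def crop(n,x0,y0,w,h,s,f,im=None):
    im=camera(n) if im is None else im
    cv2.imwrite(f"pics/{f}.png",cv2.resize(im[y0:y0+h,x0:x0+w,::-1],None,fx=s,fy=s,interpolation=cv2.INTER_CUBIC));return im
E
python3 - <<'E'
from h import *
t=cv2.imread("pics/top0.png")[:,:,::-1];s=cv2.imread("pics/side0.png")[:,:,::-1]
crop("top",175,110,180,110,4,"c1",t)
crop("top",240,190,230,120,3,"c2",t)
crop("side",225,140,240,220,3,"c3",s) if 0 else crop("side",225,140,200,150,4,"c3",s)
crop("side",225,220,200,140,4,"c4",s)
E
```

```text
(no output)
```

View pics/c1.png

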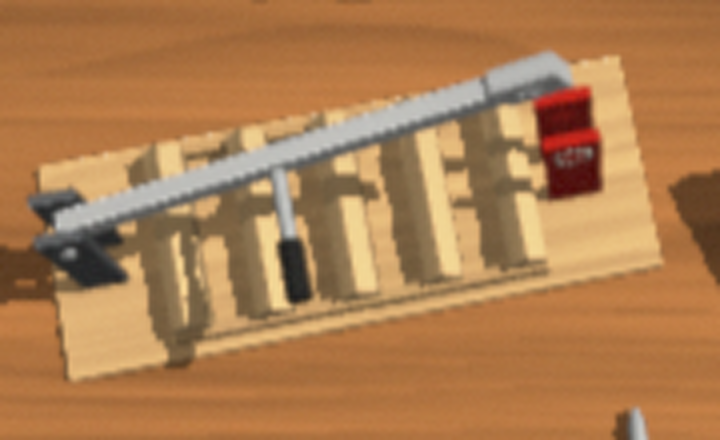

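View pics/c2.png

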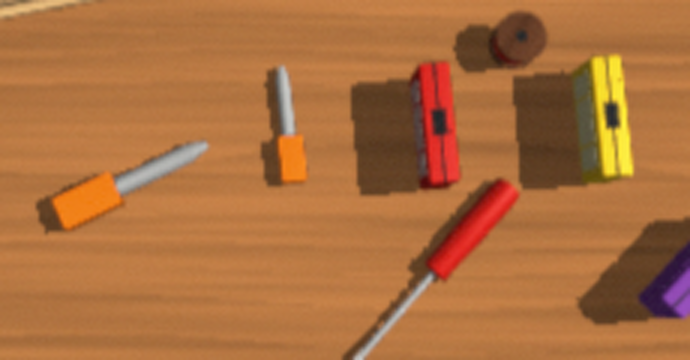

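View pics/c3.png

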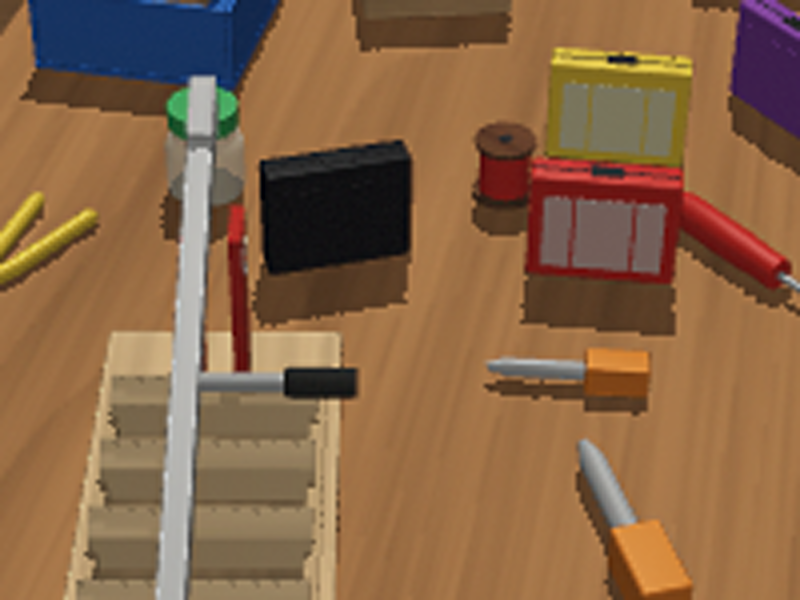

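View pics/c4.png

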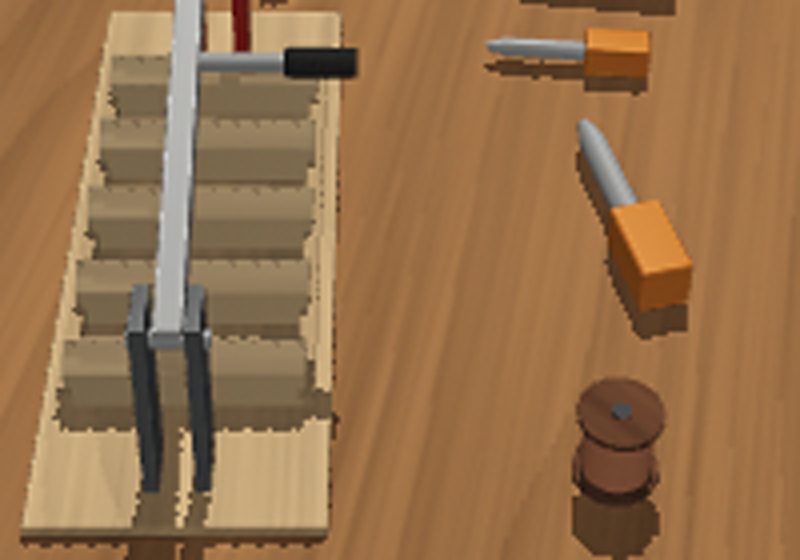

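```bash
python3 - <<'E'
from h import *
c=[(38,166),(621,57),(662,263),(70,378)]
Q=np.array([onz("top",175+x/4-.5,110+y/4-.5,.008) for x,y in c]);print(Q.round(4))
ctr=Q.mean(0);ye=(Q[0]+Q[3]-Q[1]-Q[2])[:2];ye/=np.linalg.norm(ye);print("top ctr",ctr,ye,np.degrees(np.arctan2(-ye[0],ye[1])))
# sides
for i in range(4):print(np.linalg.norm(Q[i]-Q[(i+1)%4]))
c=[(108,12),(340,12),(328,528),(24,526)]
Q=np.array([onz("side",225+x/4-.5,220+y/4-.5,.008) for x,y in c]);print(Q.round(4))
print(Q.mean(0));
for i in range(4):print(np.linalg.norm(Q[i]-Q[(i+1)%4]))
ye=(Q[2]+Q[3]-Q[1]-Q[0])[:2];ye/=np.linalg.norm(ye);print(ye,np.degrees(np.arctan2(-ye[0],ye[1])))
t=cv2.imread("pics/top0.png");s=cv2.imread("pics/side0.png")
for n,im in(("top",t),("side",s)):
    hsv=cv2.cvtColor(im,cv2.COLOR_BGR2HSV)
    for nm,lo,hi in(("orange",(9,200,150),(15,255,255)),("yellow",(24,150,150),(34,255,255)),("red",(172,150,100),(180,255,255)),("red0",(0,200,120),(4,255,255))):
        m=cv2.inRange(hsv,lo,hi);k,l,st,ce=cv2.connectedComponentsWithStats(m)
        for i in range(1,k):
            if st[i,4]>60:
                pts=np.argwhere(l==i)[:,::-1].astype(np.int32);print(n,nm,ce[i].round(1),st[i],cv2.minAreaRect(pts))
E
```

```text
[[ 0.6689  0.3679  0.008 ]
 [ 0.7489 -0.0237  0.008 ]
 [ 0.6051 -0.0521  0.008 ]
 [ 0.5243  0.3377  0.008 ]]
top ctr [0.63679265 0.15745471 0.008     ] [-0.20155922  0.97947633] 11.628152836961979
0.399746556404184
0.1465443747607106
0.39812861677824396
0.14771093739592525
[[ 0.7481 -0.0208  0.008 ]
 [ 0.6022 -0.0523  0.008 ]
 [ 0.5194  0.3376  0.008 ]
 [ 0.6646  0.3666  0.008 ]]
[0.63359137 0.15774275 0.008     ]
0.1492421663422512
0.39857878959897536
0.14803220468829714
0.39634499298087544
[-0.20930464  0.97785048] 12.081605460143665
top orange [336.9 242.8] [333 235   9  16 126] ((337.0, 242.5), (15.0, 8.0), 90.0)
top orange [268.3 256.7] [257 248  24  19 260] ((268.3000183105469, 256.60003662109375), (12.074766159057617, 21.46625328063965), 63.43495178222656)
top yellow [357.7  93.1] [339  87  39  19 167] ((357.1131896972656, 92.603759765625), (37.36206817626953, 16.20854377746582), 15.945395469665527)
top yellow [443.7 228.5] [437 209  14  40 276] ((443.480224609375, 228.30197143554688), (39.30397033691406, 9.850868225097656), 84.2894058227539)
top yellow [161.3 263.6] [144 247 
[... 710 characters left out ...]
3 292] ((397.3628234863281, 265.9425048828125), (8.372415542602539, 37.816978454589844), 41.18592834472656)
side yellow [380.  155.3] [363 152  35   7 116] ((380.073486328125, 155.0441131591797), (34.206642150878906, 4.371700763702393), 4.398705005645752)
side yellow [229.8 200. ] [218 188  31  23 150] ((230.46151733398438, 197.69229125976562), (12.758106231689453, 34.39141082763672), 56.3099365234375)
side yellow [400.  384.1] [385 370  23  30 121] ((398.15380859375, 382.73077392578125), (35.778167724609375, 9.984603881835938), 56.3099365234375)
side red0 [404.7 197.9] [393 187  25  21  61] ((404.36468505859375, 197.74114990234375), (31.237985610961914, 3.90474796295166), 40.60129165649414)
```

```bash
cat >> h.py <<'E'
YAW=np.radians(11.8); RC=np.array([.635,.1576,0])
Rr=np.array([[np.cos(YAW),-np.sin(YAW),0],[np.sin(YAW),np.cos(YAW),0],[0,0,1]])
def r2w(p): return RC+Rr@np.array(p,float)
def w2r(p): return Rr.T@(np.array(p)-RC)
def go(pos,yaw=None):
    "delta in tool axes to reach pos with jaw (tool z) at yaw deg, pointing down"
    from scipy.spatial.transform import Rotation as R
    o=get_obs();E=np.array(o["ee_rot"]);d=E.T@(np.array(pos)-o["tool_pos"])
    w=None
    if yaw is not None:
        a=np.radians(yaw);best=None
        for k in(0,np.pi):
            z=np.array([np.cos(a+k),np.sin(a+k),0]);y=np.array([0,0,-1.]);x=np.cross(y,z)
            rv=R.from_matrix(E.T@np.stack([x,y,z],1)).as_rotvec()
            if best is None or np.linalg.norm(rv)<np.linalg.norm(best):best=rv
        w=best.round(4)
    print("shift",d.round(4),"turn",w)
E
python3 - <<'E'
from h import *
h,e=tri((248.25,177),(304.75,235.3));print("handle",h,e,w2r(h))
tip,e=tri((175+560/4-.5,110+70/4-.5),(225+202/4-.5,140+85/4-.5));print("tip",tip,e,w2r(tip))
# fork head red lug tops
# pins
for n,px in(("head c",(336.7,242.6)),("shoulder",(240+288/3-.5,190+136/3-.5)),("tip",(240+281/3-.5,190+68/3-.5))):print(n,onz("top",*px,.014 if n!="head c" else .02))
print("bighead",[onz("top",*p,.02) for p in((257,258),(280,252))])
# case tops (z=.08), corners in c2
for n,c in(("red",[(413,66),(446,62),(458,182),(424,188)]),("yel",[(590,58),(619,56),(632,175),(601,181)])):
    Q=np.array([onz("top",240+x/3-.4,190+y/3-.4,.08) for x,y in c]);m=Q.mean(0)
    d=(Q[0]+Q[1]-Q[2]-Q[3]);print(n,m,np.degrees(np.arctan2(d[1],d[0])),np.linalg.norm(d)/2,[np.linalg.norm(Q[i]-Q[i-1]).round(4) for i in range(4)])
print("slots",[r2w([0,y,0]).round(4).tolist() for y in(-84,-28,28,84)] if 0 else [r2w([0,y,0]).round(4).tolist() for y in(-.084,-.028,.028,.084)])
for n,X in(("fork near",[-.018,-.152,.128]),("hinge",[0,.165,.104])):
    print(n,r2w(X),proj("top",r2w(X)),proj("side",r2w(X)))
E
```

```text
handle [0.56245406 0.16730931 0.15623292] 0.0028293050647204576 [-0.06902734  0.02433949  0.15623292]
tip [0.66506122 0.01083116 0.22574069] 0.0009444422068131437 [-0.00058771 -0.14981464  0.22574069]
head c [ 0.42414506 -0.04385607  0.02      ]
shoulder [ 0.44486207 -0.04075757  0.014     ]
tip [ 0.50433308 -0.03436932  0.014     ]
bighead [array([0.38324117, 0.15984589, 0.02      ]), array([0.39896595, 0.10142824, 0.02      ])]
red [ 0.44789682 -0.16091494  0.08      ] 4.604987034744713 0.1001178204983784 [np.float64(0.1009), np.float64(0.0276), np.float64(0.0994), np.float64(0.0282)]
yel [ 0.45474842 -0.30513166  0.08      ] 3.5576793970163214 0.10021198075177172 [np.float64(0.1018), np.float64(0.0242), np.float64(0.0987), np.float64(0.026)]
slots [[0.6522, 0.0754, 0.0], [0.6407, 0.1302, 0.0], [0.6293, 0.185, 0.0], [0.6178, 0.2398, 0.0]]
fork near [0.64846379 0.00513123 0.128     ] [317.81344232 146.42728088] [284.63661339 195.49679697]
hinge [0.60125815 0.31911312 0.104     ] [190.85169887 166.64520641] [265.95115072 304.49053445]
```

```bash
python3 - <<'E'
from h import *
p=r2w([-.071,.165-.150*np.cos(.365),.26]);print(p);go(p,101.8)
E
```

```text
[0.56041226 0.16743641 0.26      ]
shift [ 0.468  -0.0291 -0.1739] turn [ 1.400e-03 -5.588e-01 -4.000e-04]
```

```bash
python3 -m creep '[[0,[0.046,-0.004,-0.017],[0,0,0]],[0,[0.092,-0.008,-0.034],[0,-0.14,0]],[0,[0.138,-0.012,-0.051],[0,-0.28,0]],[0,[0.184,-0.016,-0.068],[0,-0.42,0]],[0,[0.230,-0.020,-0.085],[0,-0.559,0]]]'; python3 - <<'E'
from h import *
p=r2w([-.071,.165-.150*np.cos(.365),.26]);go(p,101.8)
E
```

```text
t: 0.6
tool_pos: [0.3548, 0.3444, 0.2496]
ee_rot: [[0.984, -0.0, -0.178], [0.178, -0.0, 0.984], [-0.0, -1.0, -0.0]]
force: [1.8, 0.1, -0.2]
width: 0.999
shift [ 0.1709 -0.0104 -0.2107] turn [ 0.0003 -0.0272 -0.0004]
```

```bash
python3 -m creep '[[0,[0.030,-0.002,-0.036],[0,-0.027,0]],[0,[0.060,-0.004,-0.074],[0,-0.027,0]],[0,[0.090,-0.006,-0.111],[0,-0.027,0]],[0,[0.120,-0.008,-0.148],[0,-0.027,0]],[0,[0.150,-0.010,-0.185],[0,-0.027,0]]]'; python3 - <<'E'
from h import *
p=r2w([-.071,.165-.150*np.cos(.365),.26]);go(p,101.8)
E
```

```text
t: 1.1
tool_pos: [0.5346, 0.1878, 0.2596]
ee_rot: [[0.98, -0.0, -0.199], [0.199, -0.0, 0.98], [-0.0, -1.0, 0.0]]
force: [0.2, 0.7, -0.2]
width: 1.0
shift [ 0.0212 -0.0005 -0.0251] turn [-0.     -0.0061 -0.0004]
```

```bash
python3 -m creep '[[0,[0.021,0,-0.025],[0,-0.006,0]],[0,[0.021,0.04,-0.025],[0,-0.006,0]],[0,[0.021,0.08,-0.025],[0,-0.006,0]],[0,[0.021,0.122,-0.025],[0,-0.006,0]],[0,[0.021,0.122,-0.025],[0,-0.006,0]]]'; python3 - <<'E'
from h import *
p=r2w([-.071,.165-.150*np.cos(.365),.138]);go(p,101.8)
crop("side",215,130,200,150,4,"g1")
E
```

```text
t: 1.6
tool_pos: [0.555, 0.1677, 0.1311]
ee_rot: [[0.979, -0.012, -0.204], [0.204, -0.003, 0.979], [-0.012, -1.0, -0.001]]
force: [-0.4, -0.4, -0.3]
width: 0.998
shift [ 0.0052 -0.0069 -0.0014] turn [ 0.001  -0.0002 -0.012 ]
```

View pics/g1.png

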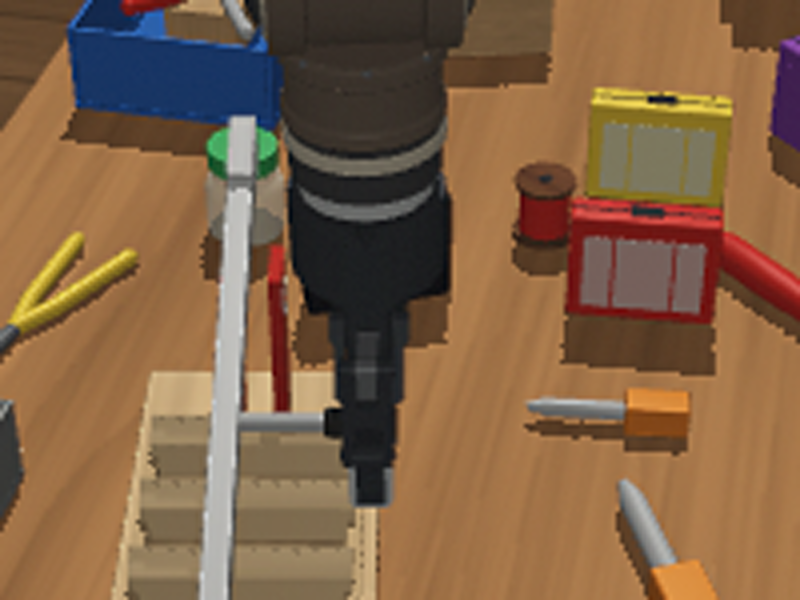

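```bash
python3 -m creep '[[0,[0,0,0],[0,0,0]],[0,[0,0,0],[0,0,0]]]'; python3 - <<'E'
from h import *
p=r2w([-.071,.165-.150*np.cos(.365),.138]);go(p,101.8)
E
```

```text
t: 1.85
tool_pos: [0.5606, 0.1697, 0.1407]
ee_rot: [[0.979, 0.004, -0.205], [0.205, 0.001, 0.979], [0.004, -1.0, 0.0]]
force: [0.2, 0.5, -1.2]
width: 1.004
shift [-0.0007  0.0027 -0.0022] turn [-0.0004  0.0004  0.0045]
```

Transient only. Close on the handle.

```bash
python3 -m creep '[[255,[0,0.001,-0.001],[0,0,0]],[255,[0,0.001,-0.001],[0,0,0]],[255,[0,0.001,-0.001],[0,0,0]],[255,[0,0.001,-0.001],[0,0,0]],[255,[0,0.001,-0.001],[0,0,0]]]'; python3 -m creep '[[255,[0,0,0],[0,0,0]],[255,[0,0,0],[0,0,0]],[255,[0,0,0],[0,0,0]]]'; python3 - <<'E'
from h import *
o=get_obs();p=w2r(o["tool_pos"]);print(p,o["width"],o["force"])
for th in(.5,.65,.8,.95,1.1,1.25,1.4,1.5,1.6,1.65): # tool z=+rack y ; tool y=down
    a=np.array([.165-.15*np.cos(th),.15*np.sin(th)])-[.165-.15*np.cos(.365),.15*np.sin(.365)]
    print(th,"y",round(-a[1],4),"z",round(a[0],4))
E
```

```text
t: 2.35
tool_pos: [0.5598, 0.1658, 0.1371]
ee_rot: [[0.979, 0.002, -0.204], [0.204, -0.006, 0.979], [0.001, -1.0, -0.006]]
force: [0.3, -1.2, 0.6]
width: 0.165
t: 2.65
tool_pos: [0.5598, 0.166, 0.1371]
ee_rot: [[0.979, 0.001, -0.203], [0.203, -0.005, 0.979], [0.0, -1.0, -0.005]]
force: [0.8, -8.0, 1.9]
width: 0.165
[-0.07192745  0.02356625  0.13708009] 0.1649602644380577 [ 0.8150501  -7.95992013  1.85510479]
0.5 y -0.0184 z 0.0085
0.65 y -0.0372 z 0.0207
0.8 y -0.0541 z 0.0356
0.95 y -0.0685 z 0.0529
1.1 y -0.0801 z 0.0721
1.25 y -0.0888 z 0.0928
1.4 y -0.0943 z 0.1146
1.5 y -0.0961 z 0.1295
1.6 y -0.0964 z 0.1445
1.65 y -0.096 z 0.152
```

```bash
python3 -m creep '[[255,[0,-0.009,0.004],[0,0,0]],[255,[0,-0.0184,0.0085],[0,0,0]],[255,[0,-0.028,0.0145],[0,0,0]],[255,[0,-0.0372,0.0207],[0,0,0]],[255,[0,-0.0372,0.0207],[0,0,0]]]'; python3 - <<'E'
from h import *
o=get_obs();p=w2r(o["tool_pos"]);print(p,o["width"],o["force"],o["torque"])
E
```

```text
t: 3.15
tool_pos: [0.5558, 0.185, 0.1756]
ee_rot: [[0.979, 0.003, -0.203], [0.203, -0.008, 0.979], [0.001, -1.0, -0.008]]
force: [-0.1, -14.4, 6.5]
width: 0.162
[-0.07188965  0.04299206  0.1756035 ] 0.16194693655598083 [ -0.10608999 -14.43428206   6.49943383] [-3.24479221 -0.07320793  0.01076785]
```

```bash
python3 -m creep '[[255,[0,-0.009,0.0072],[0,0,0]],[255,[0,-0.0169,0.0149],[0,0,0]],[255,[0,-0.0245,0.0235],[0,0,0]],[255,[0,-0.0313,0.0322],[0,0,0]],[255,[0,-0.0374,0.0417],[0,0,0]]]';python3 -m creep '[[255,[0,-0.0055,0.0097],[0,0,0]],[255,[0,-0.0101,0.0198],[0,0,0]],[255,[0,-0.0142,0.0304],[0,0,0]],[255,[0,-0.0174,0.0413],[0,0,0]],[255,[0,-0.0198,0.0523],[0,0,0]]]'; python3 - <<'E'
from h import *
o=get_obs();p=w2r(o["tool_pos"]);print(p,o["width"],o["force"],o["torque"])
crop("side",175,80,200,150,4,"g2")
E
```

```text
t: 3.65
tool_pos: [0.5481, 0.2228, 0.2151]
ee_rot: [[0.98, 0.007, -0.2], [0.2, -0.013, 0.98], [0.005, -1.0, -0.014]]
force: [-0.9, -23.8, 20.4]
width: 0.164
t: 4.15
tool_pos: [0.5369, 0.2776, 0.2362]
ee_rot: [[0.979, 0.008, -0.203], [0.203, -0.004, 0.979], [0.007, -1.0, -0.005]]
force: [-1.9, -11.7, 4.6]
width: 0.158
[-0.07153761  0.13750939  0.23623754] 0.1579745762022953 [ -1.90485957 -11.74598046   4.62849926] [-2.3092163   0.6150537   0.06254422]
```

View pics/g2.png

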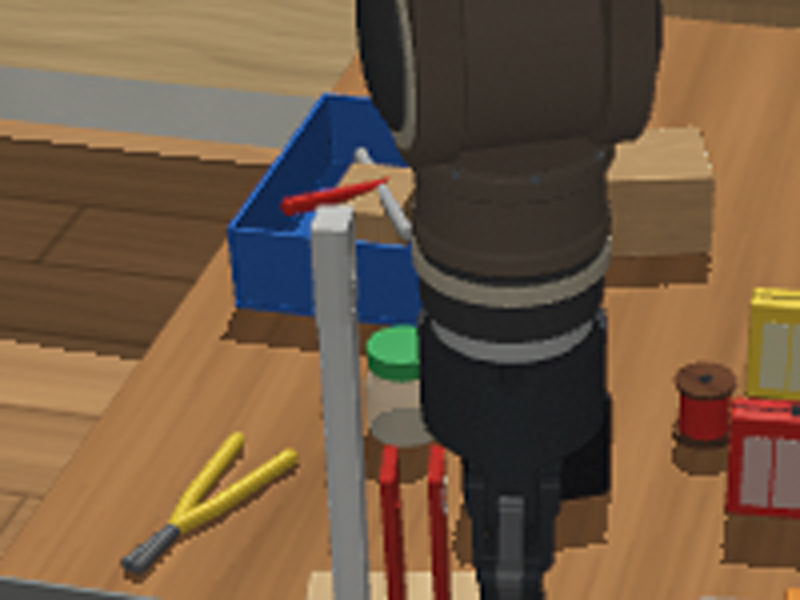

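```bash
python3 -m creep '[[255,[0,-0.0012,0.011],[0,0,0]],[255,[0,-0.002,0.0223],[0,0,0]],[255,[0,-0.002,0.0336],[0,0,0]],[255,[0,-0.0008,0.044],[0,0,0]],[255,[0,-0.0008,0.044],[0,0,0]]]';python3 -m creep '[[255,[0,0,0],[0,0,0]],[255,[0,0,0],[0,0,0]]]'; python3 - <<'E'
from h import *
o=get_obs();p=w2r(o["tool_pos"]);print(p,o["width"],o["force"],o["torque"])
E
```

```text
t: 4.7
tool_pos: [0.527, 0.3244, 0.2346]
ee_rot: [[0.979, 0.004, -0.206], [0.206, 0.002, 0.979], [0.004, -1.0, 0.001]]
force: [-2.1, 0.7, 11.0]
width: 0.16
t: 4.9
tool_pos: [0.527, 0.3243, 0.2346]
ee_rot: [[0.979, 0.003, -0.205], [0.205, 0.003, 0.979], [0.004, -1.0, 0.002]]
force: [-2.8, 1.0, 11.1]
width: 0.161
[-0.07163376  0.1852144   0.2346297 ] 0.16144754482358278 [-2.79297994  1.0483973  11.14675192] [-0.18552496  0.36117589  0.16153596]
```

```bash
python3 -m creep '[[0,[0,0,0],[0,0,0]],[0,[0,0,0],[0,0,0]],[0,[0,0,0],[0,0,0]],[0,[0,-0.03,0],[0,0,0]],[0,[0,-0.06,0],[0,0,0]]]'; python3 - <<'E'
from h import *
print(get_obs()["width"])
sp,e=tri((412,200),(351,174));print(sp,e, onz("top",412.5,201,.046))
print("jar",onz("top",398,121,.07))
go([.448,-.161,.20],94.6)
E
```

```text
t: 5.4
tool_pos: [0.5262, 0.323, 0.2912]
ee_rot: [[0.979, -0.003, -0.204], [0.204, -0.002, 0.979], [-0.003, -1.0, -0.001]]
force: [1.3, -0.5, 1.2]
width: 0.984
0.9839385958843695
[ 0.52800882 -0.23509761  0.05100419] 0.00661275597058873 [ 0.52970905 -0.23725689  0.046     ]
jar [ 0.73603705 -0.20070099  0.07      ]
shift [-0.1752  0.0923 -0.4577] turn [ 0.0014  0.1256 -0.0033]
```

```bash
python3 -m creep '[[0,[-0.04,0,-0.01],[0,0,0]],[0,[-0.07,0,-0.05],[0,0.03,0]],[0,[-0.10,0,-0.09],[0,0.06,0]],[0,[-0.12,0,-0.135],[0,0.09,0]],[0,[-0.13,0,-0.18],[0,0.125,0]]]'; python3 - <<'E'
from h import *
go([.448,-.161,.20],94.6)
E
```

```text
t: 5.9
tool_pos: [0.4346, 0.1192, 0.2921]
ee_rot: [[0.997, 0.0, -0.081], [0.081, -0.0, 0.997], [0.0, -1.0, -0.0]]
force: [0.3, -0.1, -0.0]
width: 0.999
shift [-0.0094  0.0921 -0.2803] turn [0.     0.0009 0.0001]
```

```bash
python3 -m creep '[[0,[-0.001,0.01,-0.045],[0,0,0]],[0,[-0.003,0.02,-0.09],[0,0,0]],[0,[-0.005,0.03,-0.135],[0,0,0]],[0,[-0.007,0.04,-0.18],[0,0,0]],[0,[-0.008,0.05,-0.225],[0,0,0]]]';  python3 -m creep '[[0,[-0.001,0.02,-0.035],[0,0,0]],[0,[-0.001,0.042,-0.055],[0,0,0]],[0,[-0.001,0.042,-0.055],[0,0,0]],[0,[-0.001,0.042,-0.055],[0,0,0]]]';python3 - <<'E'
from h import *
go([.448,-.161,.047],94.6)
s=camera("side");t=camera("top")
crop("side",300,120,160,120,5,"a1",s);crop("top",320,150,160,120,5,"a2",t)
E
```

```text
t: 6.4
tool_pos: [0.4461, -0.1061, 0.2414]
ee_rot: [[0.997, -0.0, -0.081], [0.081, 0.0, 0.997], [-0.0, -1.0, 0.0]]
force: [0.8, -0.1, 0.1]
width: 1.0
t: 6.8
tool_pos: [0.4495, -0.1591, 0.1995]
ee_rot: [[0.997, -0.002, -0.08], [0.08, 0.001, 0.997], [-0.002, -1.0, 0.001]]
force: [-0.8, 0.2, 0.1]
width: 1.001
shift [-0.0014  0.1525 -0.0019] turn [-0.0011 -0.0005 -0.0017]
```

View pics/a1.png

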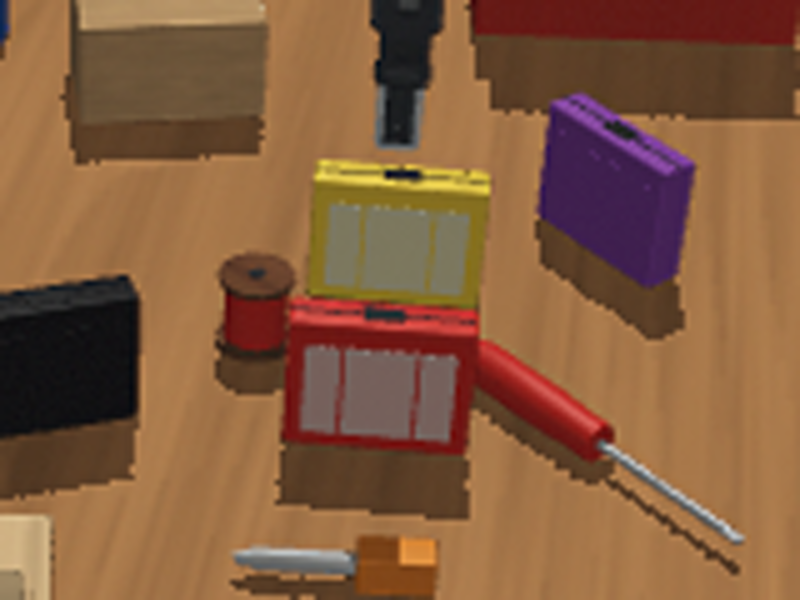

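View pics/a2.png

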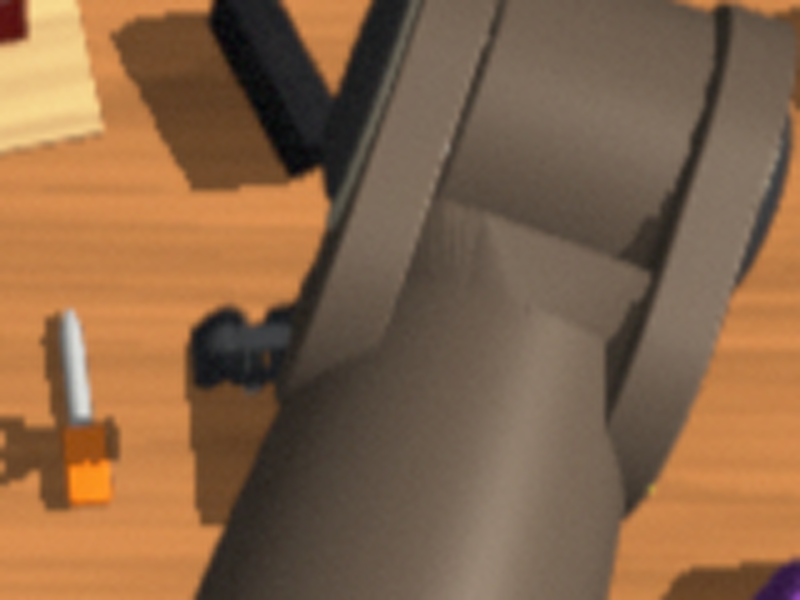

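The enlarged side crop confirms the red case at (377,195) and the yellow one at (380,166). The purple case (423,158) and black case (308,192) are look-alikes and not meant. The gripper is above red, so I'm descending.

```bash
python3 -m creep '[[0,[0,0.04,-0.001],[0,0,0]],[0,[0,0.08,-0.001],[0,0,0]],[0,[0,0.12,-0.001],[0,0,0]],[0,[0,0.152,-0.001],[0,0,0]],[0,[0,0.152,-0.001],[0,0,0]]]';  python3 -m creep '[[0,[0,0,0],[0,0,0]],[0,[0,0,0],[0,0,0]]]'; python3 - <<'E'
from h import *
go([.448,-.161,.047],94.6)
crop("side",300,120,160,120,5,"a3")
E
```

```text
t: 7.4
tool_pos: [0.4479, -0.1581, 0.0451]
ee_rot: [[0.997, -0.006, -0.083], [0.083, 0.002, 0.997], [-0.005, -1.0, 0.003]]
force: [-0.6, 0.5, 0.9]
width: 1.005
t: 7.6
tool_pos: [0.4519, -0.1603, 0.0505]
ee_rot: [[0.997, 0.004, -0.082], [0.082, -0.001, 0.997], [0.003, -1.0, -0.002]]
force: [-0.2, 0.1, 0.5]
width: 1.001
shift [-0.004   0.0035 -0.0004] turn [0.0015 0.0017 0.0035]
```

View pics/a3.png

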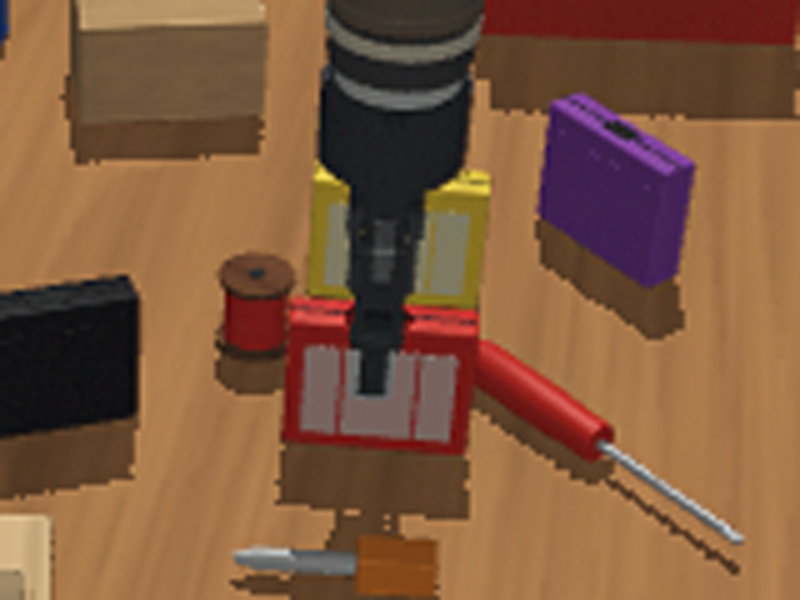

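```bash
python3 -m creep '[[255,[-0.002,0.002,0],[0,0,0]],[255,[-0.002,0.002,0],[0,0,0]],[255,[-0.002,0.002,0],[0,0,0]],[255,[-0.002,0.002,0],[0,0,0]],[255,[-0.002,0.002,0],[0,0,0]]]';  python3 -m creep '[[255,[0,0,0],[0,0,0]],[255,[0,0,0],[0,0,0]],[255,[0,-0.01,0],[0,0,0]],[255,[0,-0.03,0],[0,0,0]],[255,[0,-0.06,0],[0,0,0]]]'; python3 - <<'E'
from h import *
crop("side",300,100,160,120,5,"a4")
E
```

```text
t: 8.15
tool_pos: [0.4482, -0.1604, 0.0461]
ee_rot: [[0.997, 0.0, -0.081], [0.081, -0.0, 0.997], [0.0, -1.0, -0.0]]
force: [-0.9, -0.5, 1.1]
width: 0.294
t: 8.65
tool_pos: [0.4467, -0.1597, 0.1054]
ee_rot: [[0.997, -0.004, -0.081], [0.081, 0.002, 0.997], [-0.004, -1.0, 0.002]]
force: [0.2, -0.2, -1.2]
width: 0.297
```

View pics/a4.png

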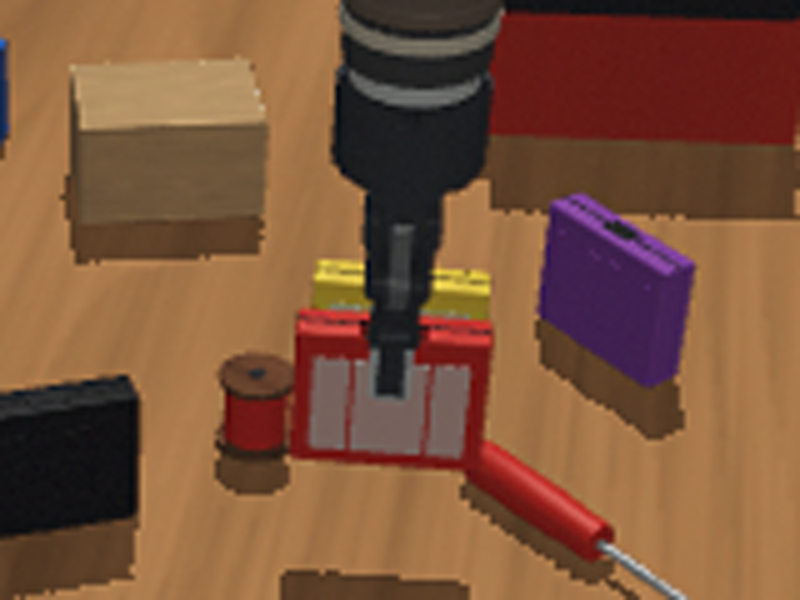

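```bash
python3 -m creep '[[255,[0,-0.045,0.01],[0,0,0]],[255,[0,-0.09,0.03],[0,0,0]],[255,[0,-0.125,0.06],[0,-0.03,0]],[255,[0.02,-0.145,0.10],[0,-0.06,0]],[255,[0.04,-0.145,0.14],[0,-0.09,0]]]'; python3 - <<'E'
from h import *
go(r2w([0,.028,.16]),101.8)
E
```

```text
t: 9.2
tool_pos: [0.478, -0.0164, 0.2552]
ee_rot: [[0.985, 0.007, -0.17], [0.17, -0.0, 0.985], [0.007, -1.0, -0.001]]
force: [1.6, -0.9, -1.5]
width: 0.296
shift [0.1827 0.0962 0.1729] turn [ 0.0014 -0.0352  0.0065]
```

```bash
python3 -m creep '[[255,[0.037,0,0.035],[0,-0.01,0]],[255,[0.073,0,0.07],[0,-0.02,0]],[255,[0.11,0,0.104],[0,-0.035,0]],[255,[0.147,0,0.138],[0,-0.035,0]],[255,[0.175,0.01,0.165],[0,-0.035,0]]]';python3 -m creep '[[255,[0.007,0.03,0.007],[0,0,0]],[255,[0.007,0.06,0.007],[0,0,0]],[255,[0.007,0.085,0.007],[0,0,0]],[255,[0.007,0.085,0.007],[0,0,0]],[255,[0.007,0.085,0.007],[0,0,0]]]'; python3 - <<'E'
from h import *
go(r2w([0,.028,.12]),101.8)
crop("side",220,160,160,120,5,"b1")
E
```

```text
t: 9.7
tool_pos: [0.6226, 0.1775, 0.2419]
ee_rot: [[0.979, 0.002, -0.206], [0.206, 0.001, 0.979], [0.002, -1.0, 0.0]]
force: [0.6, -0.5, -1.1]
width: 0.3
t: 10.2
tool_pos: [0.6262, 0.1831, 0.1563]
ee_rot: [[0.979, -0.001, -0.205], [0.205, -0.0, 0.979], [-0.001, -1.0, 0.0]]
force: [0.5, -0.2, -0.6]
width: 0.294
shift [0.0035 0.0363 0.0012] turn [-0.      0.0001 -0.001 ]
```

View pics/b1.png

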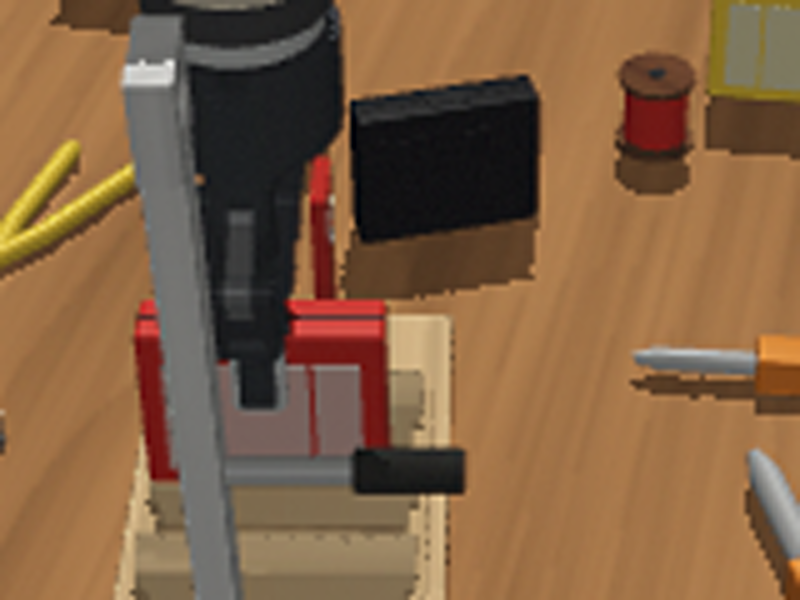

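```bash
python3 -m creep '[[255,[0.0035,0.015,0.001],[0,0,0]],[255,[0.0035,0.03,0.001],[0,0,0]],[255,[0.0035,0.035,0.001],[0,0,0]],[255,[0.0035,0.045,0.001],[0,0,0]],[255,[0.0035,0.045,0.001],[0,0,0]]]'; python3 -m creep '[[255,[0,0.01,0],[0,0,0]],[255,[0,0.02,0],[0,0,0]],[255,[0,0.03,0],[0,0,0]],[255,[0,0.03,0],[0,0,0]],[255,[0,0.03,0],[0,0,0]]]';python3 - <<'E'
from h import *
go(r2w([0,.028,.055]),101.8)
o=get_obs();print(o["force"])
E
```

```text
t: 10.75
tool_pos: [0.6293, 0.1847, 0.1098]
ee_rot: [[0.979, -0.001, -0.205], [0.205, -0.0, 0.979], [-0.001, -1.0, -0.0]]
force: [0.1, -0.3, -1.8]
width: 0.292
t: 11.25
tool_pos: [0.6294, 0.1848, 0.0805]
ee_rot: [[0.979, -0.001, -0.205], [0.205, -0.0, 0.979], [-0.001, -1.0, -0.0]]
force: [-0.2, 0.2, -1.6]
width: 0.296
shift [-0.      0.0255  0.0003] turn [ 0.0001  0.0001 -0.0009]
[-0.22059614  0.18746949 -1.62454155]
```

```bash
python3 -m creep '[[255,[0,0.006,0],[0,0,0]],[255,[0,0.012,0],[0,0,0]],[255,[0,0.017,0],[0,0,0]],[255,[0,0.021,0],[0,0,0]],[255,[0,0.021,0],[0,0,0]]]'; python3 -m creep '[[255,[0,0.002,0],[0,0,0]],[255,[0,0.004,0],[0,0,0]],[255,[0,0.006,0],[0,0,0]],[255,[0,0.006,0],[0,0,0]]]';python3 - <<'E'
from h import *
go(r2w([0,.028,.055]),101.8)
crop("side",220,160,160,120,5,"b2")
E
```

```text
t: 11.75
tool_pos: [0.6292, 0.1847, 0.0591]
ee_rot: [[0.979, -0.001, -0.205], [0.205, -0.0, 0.979], [-0.001, -1.0, -0.0]]
force: [0.2, -0.1, -2.1]
width: 0.294
t: 12.15
tool_pos: [0.6299, 0.1849, 0.0542]
ee_rot: [[0.979, 0.001, -0.205], [0.205, 0.0, 0.979], [0.001, -1.0, 0.0]]
force: [-0.4, 0.5, -1.6]
width: 0.295
shift [-0.0006 -0.0008  0.0002] turn [-0.0001  0.0001  0.0006]
```

View pics/b2.png

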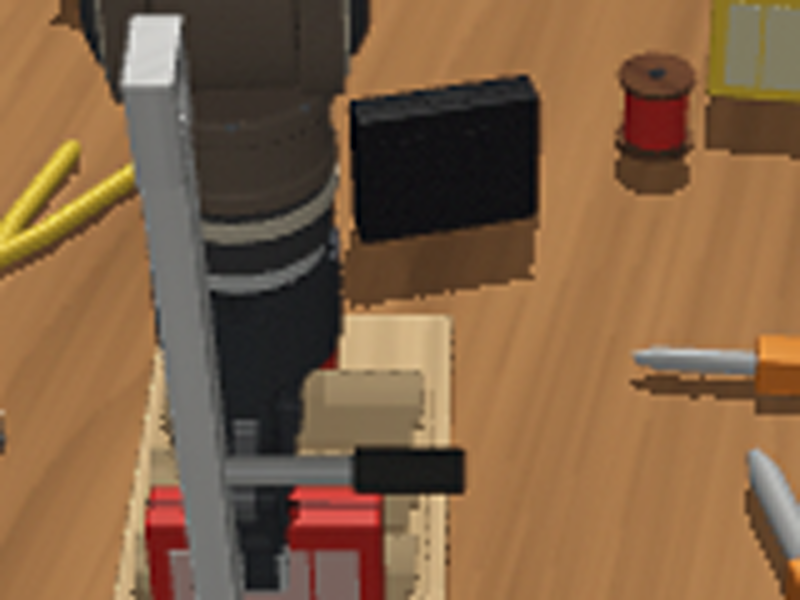

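```bash
python3 -m creep '[[255,[0,0.001,0],[0,0,0]],[255,[0,0.002,0],[0,0,0]],[255,[0,0.003,0],[0,0,0]],[255,[0,0.003,0],[0,0,0]]]'
```

```text
t: 12.6
tool_pos: [0.63, 0.1849, 0.0541]
ee_rot: [[0.979, 0.002, -0.205], [0.205, 0.001, 0.979], [0.003, -1.0, 0.0]]
force: [-6.5, -1.9, 15.4]
width: 0.3
```

```bash
python3 -m creep '[[120,[0,0,0],[0,0,0]],[120,[0,0,0],[0,0,0]],[120,[0,0,0],[0,0,0]],[120,[0,-0.02,0],[0,0,0]],[120,[0,-0.06,0],[0,0,0]]]'; python3 -m creep '[[120,[0,-0.03,0],[0,0,0]],[120,[0,-0.06,0],[0,0,0]],[120,[0,-0.1,0],[0,0,0]],[120,[-0.04,-0.1,0],[0,0,0]],[120,[-0.09,-0.1,-0.01],[0,0,0]]]';python3 - <<'E'
from h import *
t=camera("top");crop("side",220,160,160,120,5,"b3");crop("top",170,100,200,120,4,"b4",t)
go([.4547,-.305,.20],93.6)
E
```

```text
t: 13.1
tool_pos: [0.6274, 0.1842, 0.1074]
ee_rot: [[0.979, -0.007, -0.205], [0.205, -0.002, 0.979], [-0.008, -1.0, -0.001]]
force: [0.3, 1.0, 0.7]
width: 0.53
t: 13.6
tool_pos: [0.5461, 0.1581, 0.2115]
ee_rot: [[0.979, 0.003, -0.205], [0.205, 0.001, 0.979], [0.003, -1.0, 0.001]]
force: [0.1, -0.6, 0.2]
width: 0.529
shift [-0.1758  0.0112 -0.4332] turn [ 0.0011  0.143  -0.0064]
```

View pics/b3.png

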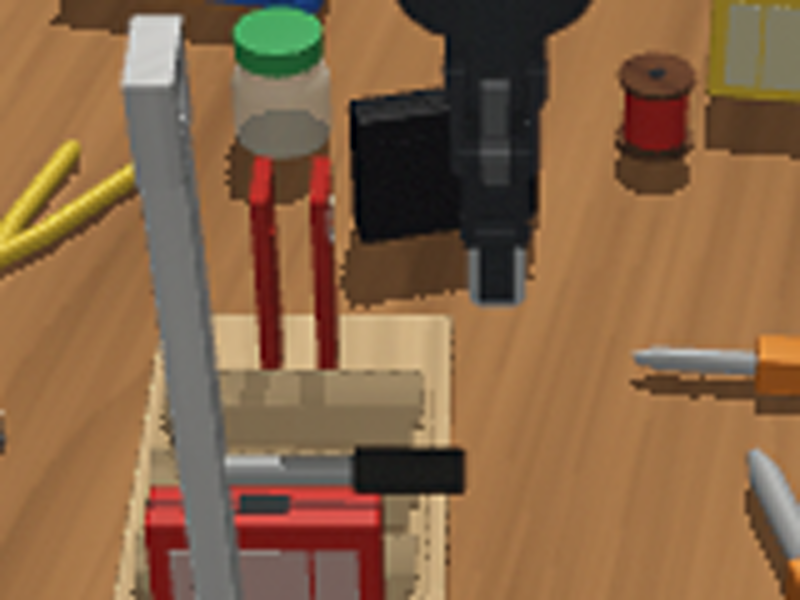

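View pics/b4.png

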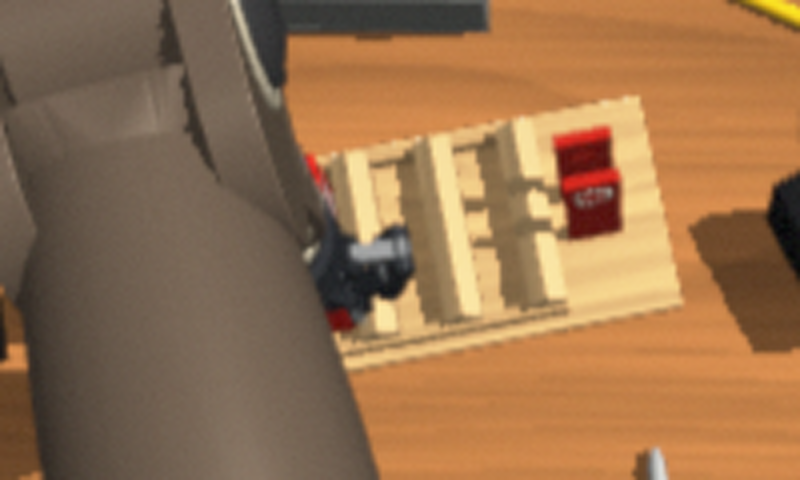

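Red stands in slot 2, with its top at (278,262) in the side view. The bar is still up. Next is yellow.

```bash
python3 -m creep '[[0,[-0.035,0,-0.035],[0,0.03,0]],[0,[-0.07,0,-0.07],[0,0.06,0]],[0,[-0.10,0,-0.11],[0,0.09,0]],[0,[-0.125,0,-0.153],[0,0.12,0]],[0,[-0.14,0,-0.2],[0,0.143,0]]]'; python3 - <<'E'
from h import *
go([.4547,-.305,.20],93.6)
E
```

```text
t: 14.2
tool_pos: [0.447, -0.0686, 0.2113]
ee_rot: [[0.998, 0.0, -0.063], [0.063, -0.0, 0.998], [0.0, -1.0, -0.0]]
force: [0.4, 0.0, 0.6]
width: 1.002
shift [-0.0073  0.0113 -0.2364] turn [0.0001 0.0003 0.0004]
```

```bash
python3 -m creep '[[0,[-0.001,0,-0.047],[0,0,0]],[0,[-0.003,0,-0.095],[0,0,0]],[0,[-0.005,0,-0.142],[0,0,0]],[0,[-0.007,0,-0.19],[0,0,0]],[0,[-0.007,0,-0.235],[0,0,0]]]'; python3 -m creep '[[0,[0,0,0],[0,0,0]],[0,[0,0.04,0],[0,0,0]],[0,[0,0.075,0],[0,0,0]],[0,[0,0.075,0],[0,0,0]],[0,[0,0.075,0],[0,0,0]]]'; python3 - <<'E'
from h import *
go([.4547,-.305,.047],93.6)
crop("side",300,100,160,120,5,"y1");crop("top",360,150,160,120,5,"y2")
E
```

```text
t: 14.7
tool_pos: [0.456, -0.3047, 0.2108]
ee_rot: [[0.998, 0.0, -0.062], [0.062, -0.0, 0.998], [0.0, -1.0, -0.0]]
force: [0.8, -0.4, 0.2]
width: 0.999
t: 15.2
tool_pos: [0.4561, -0.3018, 0.1362]
ee_rot: [[0.998, -0.001, -0.064], [0.064, 0.001, 0.998], [-0.001, -1.0, 0.001]]
force: [-0.1, -0.7, 0.3]
width: 0.995
shift [-0.0015  0.0892 -0.0032] turn [-0.001   0.0007 -0.0011]
```

View pics/y1.png

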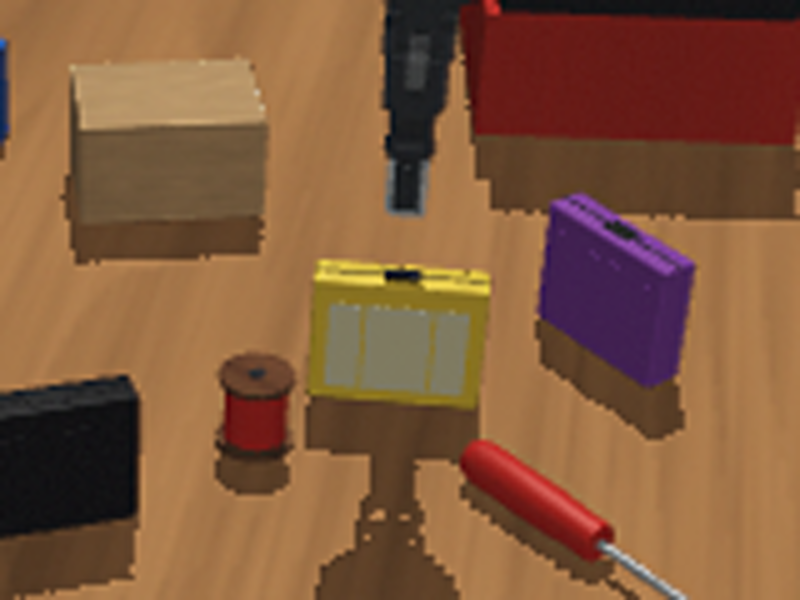

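```bash
python3 -m creep '[[0,[-0.001,0.035,-0.003],[0,0,0]],[0,[-0.001,0.065,-0.003],[0,0,0]],[0,[-0.001,0.087,-0.003],[0,0,0]],[0,[-0.001,0.087,-0.003],[0,0,0]],[0,[-0.001,0.087,-0.003],[0,0,0]]]'; python3 -m creep '[[0,[0,0,0],[0,0,0]],[0,[0,0,0],[0,0,0]]]'; python3 - <<'E'
from h import *
go([.4547,-.305,.047],93.6)
crop("side",300,100,160,120,5,"y3")
E
```

```text
t: 15.8
tool_pos: [0.4564, -0.3059, 0.0508]
ee_rot: [[0.998, 0.002, -0.063], [0.063, -0.001, 0.998], [0.002, -1.0, -0.001]]
force: [0.1, -0.5, 0.8]
width: 1.0
t: 16.0
tool_pos: [0.4566, -0.3061, 0.051]
ee_rot: [[0.998, 0.003, -0.063], [0.063, -0.002, 0.998], [0.003, -1.0, -0.002]]
force: [-0.5, -0.5, -0.0]
width: 1.003
shift [-0.0018  0.004   0.0012] turn [0.002  0.0003 0.0026]
```

View pics/y3.png

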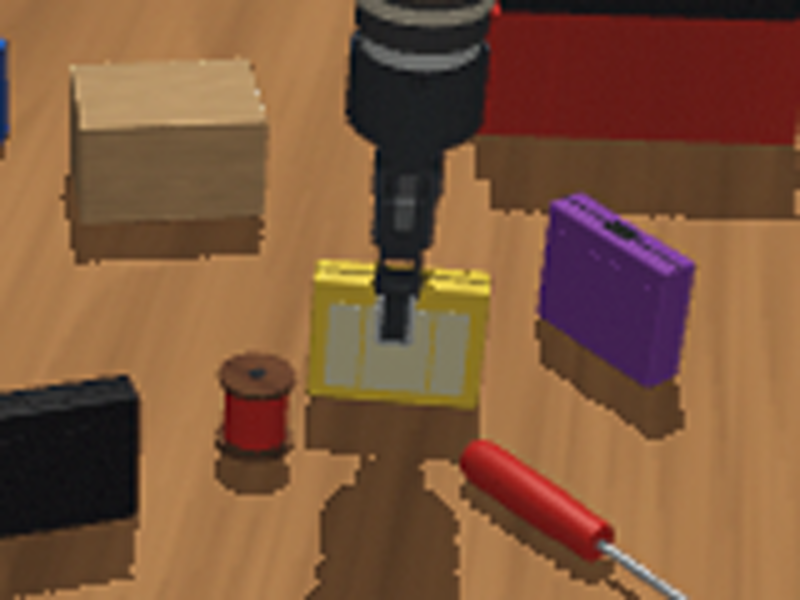

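```bash
python3 -m creep '[[255,[-0.002,0.004,0],[0,0,0]],[255,[-0.002,0.004,0],[0,0,0]],[255,[-0.002,0.004,0],[0,0,0]],[255,[-0.002,0.004,0],[0,0,0]],[255,[-0.002,0.004,0],[0,0,0]]]';  python3 -m creep '[[255,[0,0,0],[0,0,0]],[255,[0,0,0],[0,0,0]],[255,[0,-0.01,0],[0,0,0]],[255,[0,-0.03,0],[0,0,0]],[255,[0,-0.06,0],[0,0,0]]]';  python3 -m creep '[[255,[0,-0.04,0],[0,0,0]],[255,[0,-0.08,0.02],[0,0,0]],[255,[0,-0.12,0.05],[0,0,0]],[255,[0,-0.145,0.09],[0,-0.03,0]],[255,[0.01,-0.145,0.135],[0,-0.06,0]]]'; python3 - <<'E'
from h import *
crop("side",300,100,160,120,5,"y4")
go(r2w([0,-.084,.24]),101.8)
E
```

```text
t: 16.55
tool_pos: [0.4534, -0.3055, 0.0449]
ee_rot: [[0.998, -0.0, -0.063], [0.063, 0.0, 0.998], [-0.0, -1.0, 0.0]]
force: [-0.3, -0.6, -1.5]
width: 0.293
t: 17.05
tool_pos: [0.4525, -0.3048, 0.1047]
ee_rot: [[0.998, -0.003, -0.063], [0.063, 0.002, 0.998], [-0.002, -1.0, 0.002]]
force: [0.5, -0.4, -1.3]
width: 0.298
t: 17.55
tool_pos: [0.4556, -0.17, 0.2551]
ee_rot: [[0.993, 0.007, -0.122], [0.122, -0.003, 0.993], [0.007, -1.0, -0.004]]
force: [1.1, 0.6, -0.5]
width: 0.297
shift [0.2251 0.0153 0.212 ] turn [-0.0017 -0.0773  0.0061]
```

View pics/y4.png

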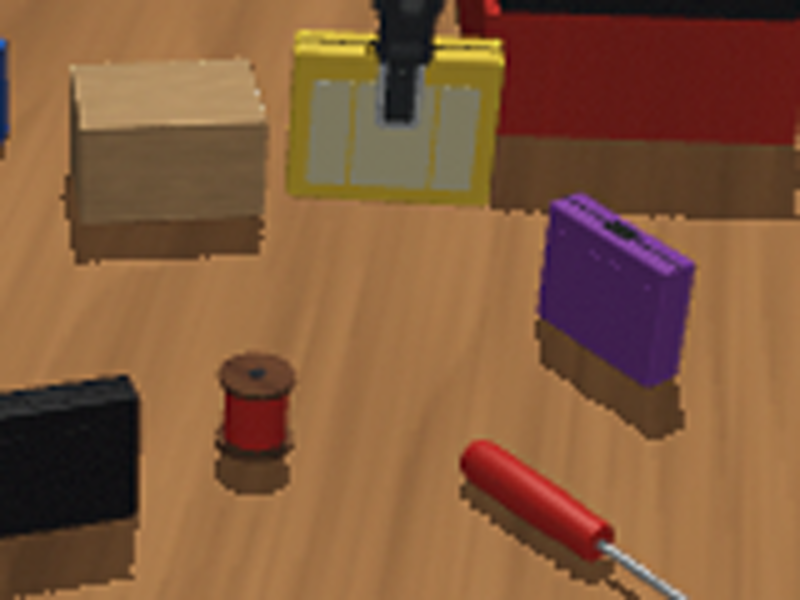

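```bash
python3 -m creep '[[255,[0.036,0,0.034],[0,-0.02,0]],[255,[0.072,0,0.068],[0,-0.04,0]],[255,[0.108,0,0.102],[0,-0.06,0]],[255,[0.144,0,0.136],[0,-0.077,0]],[255,[0.18,0.005,0.17],[0,-0.077,0]]]'; python3 - <<'E'
from h import *
go(r2w([0,-.084,.16]),101.8)
E
```

```text
t: 18.1
tool_pos: [0.6138, 0.0225, 0.2463]
ee_rot: [[0.98, 0.002, -0.199], [0.199, -0.0, 0.98], [0.002, -1.0, -0.0]]
force: [0.9, -1.1, -0.6]
width: 0.293
shift [0.048  0.0863 0.0442] turn [ 0.0004 -0.0053  0.0018]
```

```bash
python3 -m creep '[[255,[0.030,0,0.028],[0,-0.005,0]],[255,[0.048,0,0.044],[0,-0.005,0]],[255,[0.048,0.03,0.044],[0,-0.005,0]],[255,[0.048,0.06,0.044],[0,-0.005,0]],[255,[0.048,0.084,0.044],[0,-0.005,0]]]';python3 -m creep '[[255,[0,0,0],[0,0,0]],[255,[0,0,0],[0,0,0]]]'; python3 - <<'E'
from h import *
go(r2w([0,-.084,.08]),101.8)
E
```

```text
t: 18.6
tool_pos: [0.6507, 0.0738, 0.1595]
ee_rot: [[0.979, -0.001, -0.204], [0.204, -0.0, 0.979], [-0.001, -1.0, 0.0]]
force: [-0.6, -0.2, -1.7]
width: 0.295
t: 18.8
tool_pos: [0.6508, 0.0733, 0.1616]
ee_rot: [[0.979, -0.001, -0.204], [0.204, -0.0, 0.979], [-0.001, -1.0, 0.0]]
force: [-0.3, 0.2, 0.3]
width: 0.297
shift [0.0018 0.0816 0.0018] turn [-0.0001 -0.0009 -0.0006]
```

```bash
python3 -m creep '[[255,[0.002,0.02,0.002],[0,0,0]],[255,[0.002,0.04,0.002],[0,0,0]],[255,[0.002,0.06,0.002],[0,0,0]],[255,[0.002,0.081,0.002],[0,0,0]],[255,[0.002,0.081,0.002],[0,0,0]]]'; python3 - <<'E'
from h import *
go(r2w([0,-.084,.053]),101.8)
E
```

```text
t: 19.3
tool_pos: [0.6519, 0.0755, 0.0793]
ee_rot: [[0.979, -0.002, -0.203], [0.203, -0.0, 0.979], [-0.002, -1.0, 0.0]]
force: [0.8, -0.8, -0.8]
width: 0.298
shift [ 0.0003  0.0263 -0.0002] turn [-0.0002 -0.0011 -0.002 ]
```

```bash
python3 -m creep '[[255,[0,0.006,0],[0,0,0]],[255,[0,0.012,0],[0,0,0]],[255,[0,0.017,0],[0,0,0]],[255,[0,0.021,0],[0,0,0]],[255,[0,0.021,0],[0,0,0]]]'; python3 -m creep '[[255,[0,0.002,0],[0,0,0]],[255,[0,0.004,0],[0,0,0]],[255,[0,0.006,0],[0,0,0]],[255,[0,0.007,0],[0,0,0]],[255,[0,0.007,0],[0,0,0]]]'
```

```text
t: 19.8
tool_pos: [0.6534, 0.0779, 0.0603]
ee_rot: [[0.979, 0.003, -0.205], [0.205, 0.004, 0.979], [0.003, -1.0, 0.003]]
force: [0.1, 9.1, 1.4]
width: 0.296
t: 20.3
tool_pos: [0.6543, 0.0783, 0.0582]
ee_rot: [[0.978, 0.008, -0.206], [0.206, 0.003, 0.979], [0.008, -1.0, 0.001]]
force: [-10.8, 13.2, 25.3]
width: 0.3
```

```bash
python3 - <<'E'
from h import *
crop("side",220,150,160,120,5,"y5");crop("top",200,100,160,110,5,"y6")
print(w2r(get_obs()["tool_pos"]),get_obs()["torque"])
E
```

```text
[ 0.00266386 -0.08158741  0.05815293] [-0.45383884  1.17467392 -0.12739086]
```

View pics/y5.png

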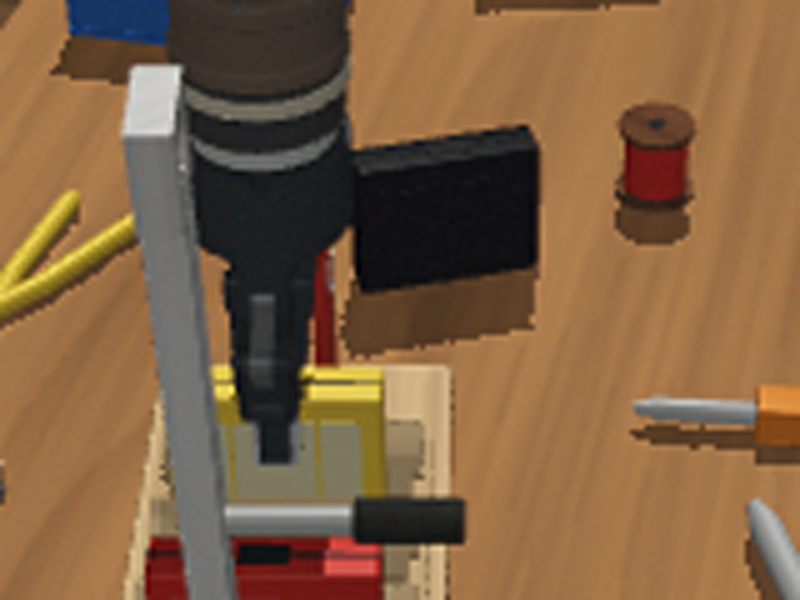

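View pics/y6.png

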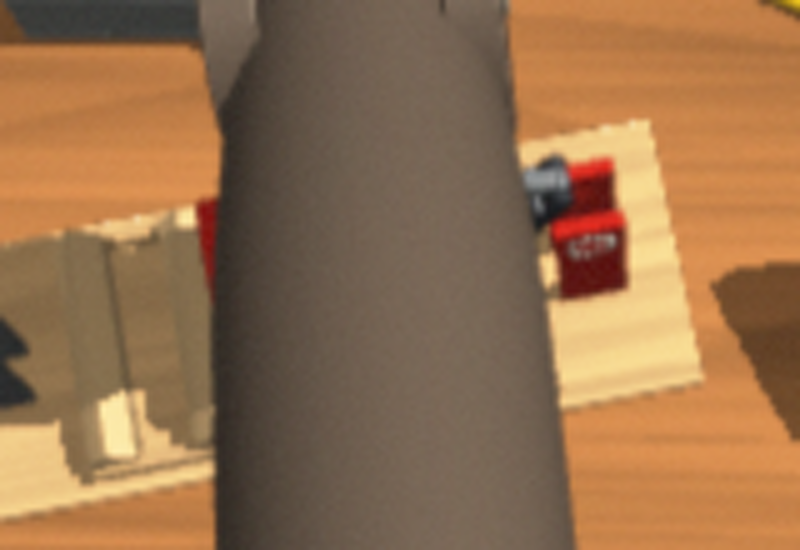

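The gripper met resistance 5 mm above the slot floor with a +y push. The finger linkage beside the fork at (310,137) in the top view is the likely cause. Nothing has tipped, so I'll lift out and use slot 1, away from the fork.

```bash
python3 -m creep '[[255,[0,-0.01,0],[0,0,0]],[255,[0,-0.03,0],[0,0,0]],[255,[0,-0.06,0],[0,0,0]],[255,[0,-0.09,0],[0,0,0]],[255,[0,-0.09,0],[0,0,0]]]'; python3 -m creep '[[255,[0,-0.002,0.02],[0,0,0]],[255,[0,-0.002,0.04],[0,0,0]],[255,[0,-0.002,0.055],[0,0,0]],[255,[0,-0.002,0.055],[0,0,0]],[255,[0,-0.002,0.055],[0,0,0]]]'; python3 - <<'E'
from h import *
go(r2w([0,-.028,.08]),101.8)
crop("side",220,110,160,120,5,"y7")
E
```

```text
t: 20.9
tool_pos: [0.6549, 0.0757, 0.1473]
ee_rot: [[0.979, 0.008, -0.203], [0.203, 0.001, 0.979], [0.008, -1.0, -0.001]]
force: [1.2, -0.3, -0.4]
width: 0.299
t: 21.4
tool_pos: [0.6412, 0.1295, 0.1435]
ee_rot: [[0.979, -0.001, -0.204], [0.204, -0.001, 0.979], [-0.001, -1.0, -0.001]]
force: [0.6, 0.1, -1.1]
width: 0.298
shift [-0.0003  0.0635  0.0008] turn [ 0.0005 -0.0003 -0.0007]
```

View pics/y7.png

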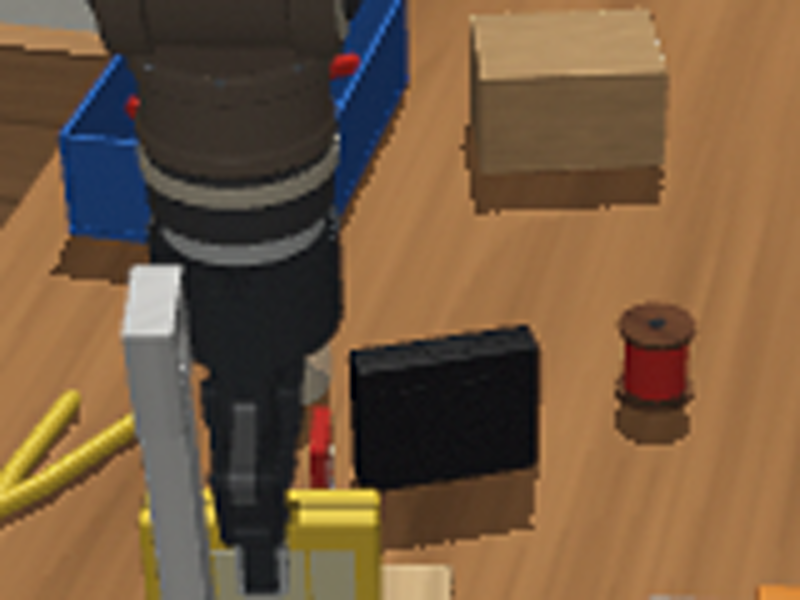

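```bash
python3 -m creep '[[255,[0,0.02,0.001],[0,0,0]],[255,[0,0.04,0.001],[0,0,0]],[255,[0,0.055,0.001],[0,0,0]],[255,[0,0.065,0.001],[0,0,0]],[255,[0,0.065,0.001],[0,0,0]]]'; python3 -m creep '[[255,[0,0.006,0],[0,0,0]],[255,[0,0.012,0],[0,0,0]],[255,[0,0.017,0],[0,0,0]],[255,[0,0.021,0],[0,0,0]],[255,[0,0.021,0],[0,0,0]]]';python3 -m creep '[[255,[0,0.002,0],[0,0,0]],[255,[0,0.004,0],[0,0,0]],[255,[0,0.006,0],[0,0,0]],[255,[0,0.006,0],[0,0,0]]]'; python3 - <<'E'
from h import *
go(r2w([0,-.028,.053]),101.8)
E
```

```text
t: 21.95
tool_pos: [0.6403, 0.1296, 0.0772]
ee_rot: [[0.979, -0.003, -0.203], [0.203, -0.001, 0.979], [-0.003, -1.0, -0.0]]
force: [-0.6, -0.1, -1.6]
width: 0.297
t: 22.45
tool_pos: [0.6408, 0.1305, 0.0573]
ee_rot: [[0.979, -0.001, -0.204], [0.204, -0.0, 0.979], [-0.001, -1.0, -0.0]]
force: [-0.1, -0.9, -1.1]
width: 0.293
t: 22.85
tool_pos: [0.6414, 0.1305, 0.0529]
ee_rot: [[0.979, 0.001, -0.204], [0.204, 0.0, 0.979], [0.001, -1.0, 0.0]]
force: [-1.4, 0.0, 4.2]
width: 0.297
shift [-0.0007 -0.0001 -0.0002] turn [-0.     -0.0009  0.0011]
```

```bash
python3 -m creep '[[120,[0,0,0],[0,0,0]],[120,[0,0,0],[0,0,0]],[120,[0,0,0],[0,0,0]],[120,[0,-0.02,0],[0,0,0]],[120,[0,-0.06,0],[0,0,0]]]'; python3 -m creep '[[120,[0,-0.04,0],[0,0,0]],[120,[0,-0.08,0],[0,0,0]],[120,[0,-0.12,0],[0,0,0]],[120,[-0.05,-0.14,0],[0,0,0]],[120,[-0.1,-0.16,0],[0,0,0]]]';python3 -m creep '[[120,[-0.05,0,-0.01],[0,0,0]],[120,[-0.1,0,-0.02],[0,0,0]],[120,[-0.15,0,-0.03],[0,0,0]],[120,[-0.2,0,-0.04],[0,0,0]],[120,[-0.23,0,-0.04],[0,0,0]]]'; python3 - <<'E'
from h import *
print(get_obs()["tool_pos"])
crop("side",220,150,160,120,5,"z1");crop("top",175,100,200,150,4,"z2")
E
```

```text
t: 23.35
tool_pos: [0.6389, 0.1301, 0.1088]
ee_rot: [[0.979, -0.007, -0.204], [0.204, -0.001, 0.979], [-0.007, -1.0, 0.0]]
force: [0.3, 0.3, -0.1]
width: 0.526
t: 23.85
tool_pos: [0.5506, 0.1117, 0.2693]
ee_rot: [[0.979, 0.0, -0.204], [0.204, 0.0, 0.979], [0.0, -1.0, -0.0]]
force: [-1.2, 0.2, 0.0]
width: 0.528
t: 24.35
tool_pos: [0.3305, 0.0246, 0.2692]
ee_rot: [[0.979, 0.001, -0.203], [0.203, -0.0, 0.979], [0.001, -1.0, -0.0]]
force: [-0.8, 0.3, 0.4]
width: 0.527
[0.33045898 0.0246413  0.26924371]
```

View pics/z1.png

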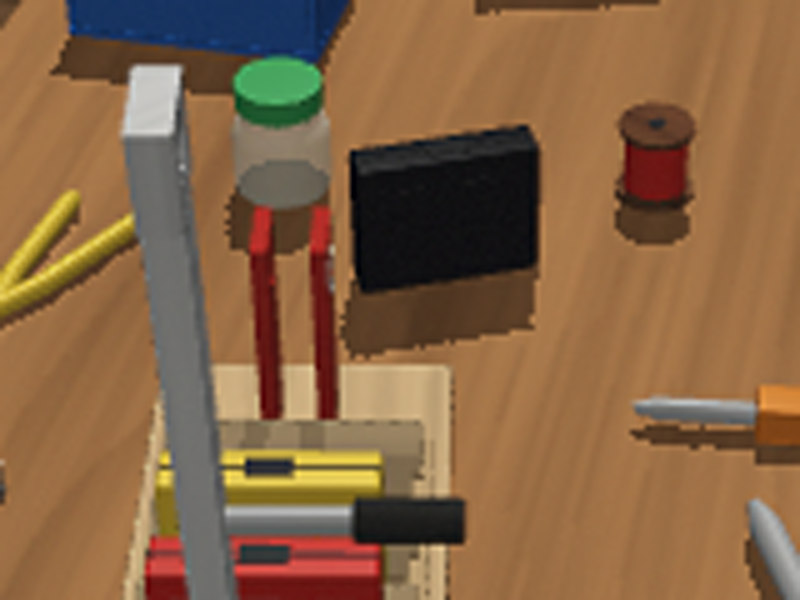

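View pics/z2.png

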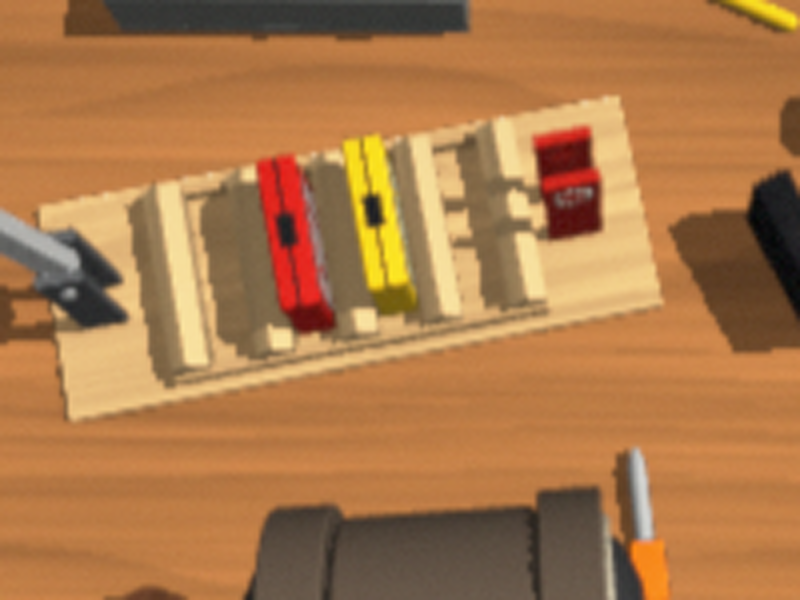

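```bash
python3 - <<'E'
from h import *
for n,c in(("yel",[(344,140),(379,136),(414,285),(381,291)]),("red",[(259,160),(293,155),(331,302),(297,308)])):
    Q=np.array([onz("top",175+x/4-.4,100+y/4-.4,.088) for x,y in c]);m=Q.mean(0);d=(Q[0]+Q[1]-Q[2]-Q[3])
    print(n,w2r(m),np.degrees(np.arctan2(d[1],d[0])),np.linalg.norm(d)/2)
hc,e=tri((0,0),(0,0)) if 0 else (None,None)
# fork lug near top front corners
for z,p in((.128,[(541,178),(600,171)]),(.128,[(536,140),(590,128)])):
    for x,y in p: print("lug",w2r(onz("top",175+x/4-.4,100+y/4-.4,z)))
# bar handle now
for th in(1.65,1.7,1.75):
    H=r2w([-.069,.165-.15*np.cos(th),.104+.15*np.sin(th)]);print(th,proj("side",H))
E
```

```text
yel [ 0.00180881 -0.03074387  0.088     ] 14.68976498187446 0.10109021208615196
red [0.00054057 0.02345916 0.088     ] 16.054888746466563 0.09966602660713772
lug [-0.00836313 -0.1340415   0.128     ]
lug [-0.01109518 -0.17029449  0.128     ]
lug [ 0.0160556  -0.13564588  0.128     ]
lug [ 0.01708529 -0.16965109  0.128     ]
1.65 [300.88471661 250.02667758]
1.7 [300.75272351 253.35765359]
1.75 [300.62393708 256.87526789]
```

Both cases are seated in slots 1 and 2: z2 shows red at (247,157) and yellow at (269,153) in the full image. Both landed at the expected floor-contact height. Now I'll fetch the bar handle, last released at rack (-0.0716, 0.1852) with the TCP at 0.2346.

```bash
python3 - <<'E'
from h import *
go(r2w([-.0716,.1852,.31]),101.8)
E
python3 -m creep '[[0,[0,-0.04,0.02],[0,0,0]],[0,[0.02,-0.04,0.06],[0,0,0]],[0,[0.05,-0.04,0.095],[0,0,0]],[0,[0.08,-0.04,0.13],[0,0,0]],[0,[0.11,-0.04,0.165],[0,0,0]]]'; python3 - <<'E'
from h import *
go(r2w([-.0716,.1852,.31]),101.8)
E
```

```text
shift [ 0.2538 -0.0396  0.2533] turn [ 0.0003 -0.0021  0.0017]
t: 24.95
tool_pos: [0.4085, 0.212, 0.309]
ee_rot: [[0.979, 0.001, -0.204], [0.204, 0.0, 0.979], [0.001, -1.0, 0.0]]
force: [0.5, -1.0, 0.5]
width: 1.001
shift [ 0.139  -0.0008  0.0856] turn [-0.0002 -0.0002  0.0011]
```

```bash
python3 -m creep '[[0,[0.037,0,0.023],[0,0,0]],[0,[0.075,0,0.046],[0,0,0]],[0,[0.11,0,0.068],[0,0,0]],[0,[0.139,0,0.0856],[0,0,0]],[0,[0.139,0,0.0856],[0,0,0]]]'; python3 -m creep '[[0,[0,0,0],[0,0,0]],[0,[0,0.035,0],[0,0,0]],[0,[0,0.065,0],[0,0,0]],[0,[0,0.075,0],[0,0,0]],[0,[0,0.075,0],[0,0,0]]]';python3 - <<'E'
from h import *
go(r2w([-.0716,.1852,.2346]),101.8)
E
```

```text
t: 25.45
tool_pos: [0.5288, 0.3248, 0.3049]
ee_rot: [[0.979, -0.003, -0.205], [0.205, -0.002, 0.979], [-0.003, -1.0, -0.001]]
force: [-0.3, -0.6, -0.5]
width: 0.996
t: 25.95
tool_pos: [0.5248, 0.3206, 0.2336]
ee_rot: [[0.979, -0.002, -0.203], [0.203, -0.001, 0.979], [-0.002, -1.0, -0.001]]
force: [0.1, -0.7, 0.1]
width: 1.002
shift [ 0.0029 -0.001   0.0031] turn [ 0.0007 -0.0012 -0.0019]
```

```bash
python3 -m creep '[[255,[0.001,0,0.002],[0,0,0]],[255,[0.001,0,0.002],[0,0,0]],[255,[0.001,0,0.002],[0,0,0]],[255,[0.001,0,0.002],[0,0,0]],[255,[0.001,0,0.002],[0,0,0]]]'; python3 -m creep '[[255,[0,0,0],[0,0,0]],[255,[0,0,0],[0,0,0]],[255,[0,0,0],[0,0,0]]]';python3 - <<'E'
from h import *
o=get_obs();print(w2r(o["tool_pos"]),o["width"],o["force"])
b=np.array([.165-.15*np.cos(1.705),.15*np.sin(1.705)])
for i,th in enumerate(np.arange(1.63,-.03,-.08)):
    a=np.array([.165-.15*np.cos(th),.15*np.sin(th)]);print(round(th,2),"y",round(b[1]-a[1],4),"z",round(a[0]-b[0],4))
    if i%5==4:b=a;print('--')
E
```

```text
t: 26.45
tool_pos: [0.5267, 0.3241, 0.2348]
ee_rot: [[0.979, 0.001, -0.204], [0.204, 0.001, 0.979], [0.001, -1.0, 0.001]]
force: [-1.1, -0.9, 3.2]
width: 0.165
t: 26.75
tool_pos: [0.5267, 0.324, 0.2348]
ee_rot: [[0.979, 0.001, -0.204], [0.204, 0.001, 0.979], [0.001, -1.0, 0.001]]
force: [-0.4, 1.4, 7.0]
width: 0.161
[-0.07197797  0.18505064  0.23476042] 0.16124699429869363 [-0.35024121  1.41273313  7.00022037]
1.63 y -0.0011 z -0.0112
1.55 y -0.0013 z -0.0232
1.47 y -0.0006 z -0.0352
1.39 y 0.0011 z -0.047
1.31 y 0.0037 z -0.0587
--
1.23 y 0.0036 z -0.0115
1.15 y 0.008 z -0.0226
1.07 y 0.0133 z -0.0333
0.99 y 0.0195 z -0.0436
0.91 y 0.0265 z -0.0534
--
0.83 y 0.0077 z -0.0092
0.75 y 0.0162 z -0.0177
0.67 y 0.0253 z -0.0255
0.59 y 0.035 z -0.0326
0.51 y 0.0452 z -0.0388
--
0.43 y 0.0107 z -0.0054
0.35 y 0.0218 z -0.01
0.27 y 0.0332 z -0.0137
0.19 y 0.0449 z -0.0164
0.11 y 0.0568 z -0.0182
--
0.03 y 0.012 z -0.0008
```

```bash
python3 -m creep '[[255,[0,-0.0011,-0.0112],[0,0,0]],[255,[0,-0.0013,-0.0232],[0,0,0]],[255,[0,-0.0006,-0.0352],[0,0,0]],[255,[0,0.0011,-0.047],[0,0,0]],[255,[0,0.0037,-0.0587],[0,0,0]]]'; python3 -m creep '[[255,[0,0.0036,-0.0115],[0,0,0]],[255,[0,0.008,-0.0226],[0,0,0]],[255,[0,0.0133,-0.0333],[0,0,0]],[255,[0,0.0195,-0.0436],[0,0,0]],[255,[0,0.0265,-0.0534],[0,0,0]]]';python3 - <<'E'
from h import *
o=get_obs();print(w2r(o["tool_pos"]),o["width"],o["force"]); print([.165-.15*np.cos(.91),.084+.15*np.sin(.91)])
crop("side",180,100,200,150,4,"w1")
E
```

```text
t: 27.25
tool_pos: [0.5385, 0.2677, 0.2317]
ee_rot: [[0.979, 0.001, -0.205], [0.205, 0.004, 0.979], [0.002, -1.0, 0.004]]
force: [-1.6, 6.2, 4.9]
width: 0.164
t: 27.75
tool_pos: [0.5496, 0.214, 0.2039]
ee_rot: [[0.979, 0.001, -0.204], [0.204, 0.001, 0.979], [0.001, -1.0, 0.001]]
force: [-0.5, 4.0, 6.6]
width: 0.164
[-0.07205001  0.07263297  0.20393808] 0.16358875789901473 [-0.51785691  3.95406622  6.57923333]
[np.float64(0.07293813757667827), np.float64(0.20242556095349257)]
```

View pics/w1.png

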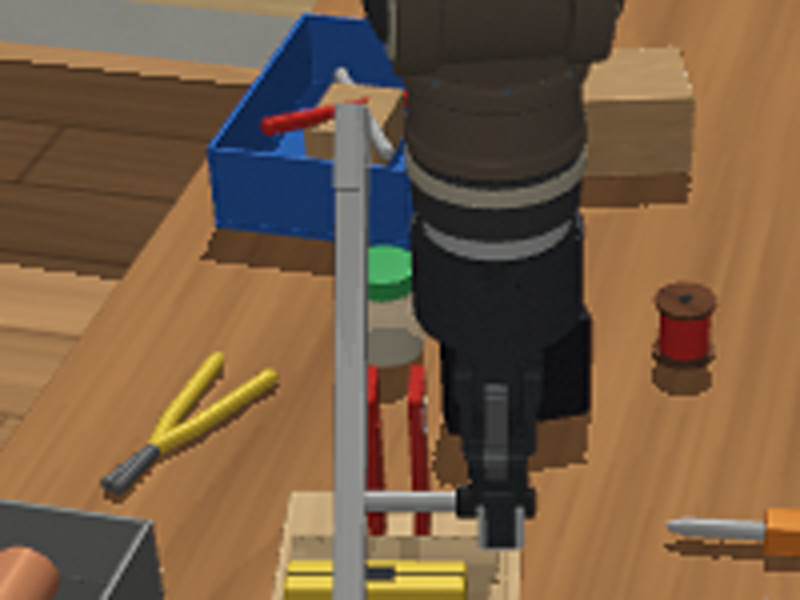

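The bar is following the handle down. I'll continue.

```bash
python3 -m creep '[[255,[0,0.0077,-0.0092],[0,0,0]],[255,[0,0.0162,-0.0177],[0,0,0]],[255,[0,0.0253,-0.0255],[0,0,0]],[255,[0,0.035,-0.0326],[0,0,0]],[255,[0,0.0452,-0.0388],[0,0,0]]]'; python3 -m creep '[[255,[0,0.0107,-0.0054],[0,0,0]],[255,[0,0.0218,-0.01],[0,0,0]],[255,[0,0.0332,-0.0137],[0,0,0]],[255,[0,0.0449,-0.0164],[0,0,0]],[255,[0,0.0568,-0.0182],[0,0,0]]]';python3 - <<'E'
from h import *
o=get_obs();print(w2r(o["tool_pos"]),o["width"],o["force"]); print([.165-.15*np.cos(.11),.084+.15*np.sin(.11)])
E
```

```text
t: 28.3
tool_pos: [0.5574, 0.1761, 0.1576]
ee_rot: [[0.979, -0.0, -0.204], [0.204, 0.001, 0.979], [-0.0, -1.0, 0.002]]
force: [0.6, 6.3, 5.5]
width: 0.167
t: 28.8
tool_pos: [0.561, 0.1581, 0.1007]
ee_rot: [[0.979, -0.0, -0.204], [0.204, 0.0, 0.979], [-0.0, -1.0, 0.0]]
force: [1.6, 5.5, 0.6]
width: 0.164
[-0.07236114  0.01564427  0.10073827] 0.1641727511231591 [1.61220795 5.48226542 0.64473108]
[np.float64(0.015906585306495497), np.float64(0.10046674512557623)]
```

```bash
python3 -m creep '[[255,[0,0.005,-0.0005],[0,0,0]],[255,[0,0.01,-0.0008],[0,0,0]],[255,[0,0.014,-0.0008],[0,0,0]],[255,[0,0.017,-0.0008],[0,0,0]],[255,[0,0.018,-0.0008],[0,0,0]]]';python3 -m creep '[[255,[0,0,0],[0,0,0]],[255,[0,0.001,0],[0,0,0]],[255,[0,0.001,0],[0,0,0]]]'; python3 - <<'E'
from h import *
o=get_obs();print(w2r(o["tool_pos"]),o["width"],o["force"])
E
```

```text
t: 29.3
tool_pos: [0.5612, 0.1569, 0.0829]
ee_rot: [[0.979, -0.0, -0.204], [0.204, -0.002, 0.979], [-0.0, -1.0, -0.002]]
force: [2.8, 1.8, -0.4]
width: 0.161
t: 29.6
tool_pos: [0.5612, 0.157, 0.0824]
ee_rot: [[0.979, -0.0, -0.203], [0.203, -0.001, 0.979], [-0.0, -1.0, -0.001]]
force: [4.9, 1.7, -4.3]
width: 0.163
[-0.07239865  0.01446406  0.08239294] 0.1630275100645461 [ 4.88194801  1.65518566 -4.30950147]
```

```bash
python3 -m creep '[[255,[0,0.002,0],[0,0,0]],[255,[0,0.003,0],[0,0,0]],[255,[0,0.003,0],[0,0,0]],[255,[0,0.003,0],[0,0,0]]]'; python3 - <<'E'
from h import *
o=get_obs();print(w2r(o["tool_pos"]),o["width"],o["force"])
t=camera("top");s=camera("side")
crop("side",220,130,160,120,5,"v1",s);crop("top",220,90,160,110,5,"v2",t)
E
```

```text
t: 30.0
tool_pos: [0.5613, 0.157, 0.0807]
ee_rot: [[0.979, 0.001, -0.203], [0.203, -0.001, 0.979], [0.001, -1.0, -0.001]]
force: [0.9, -1.8, 5.5]
width: 0.164
[-0.0722958   0.01449878  0.08067593] 0.1635586579402003 [ 0.866463   -1.83433543  5.49109165]
```

View pics/v1.png

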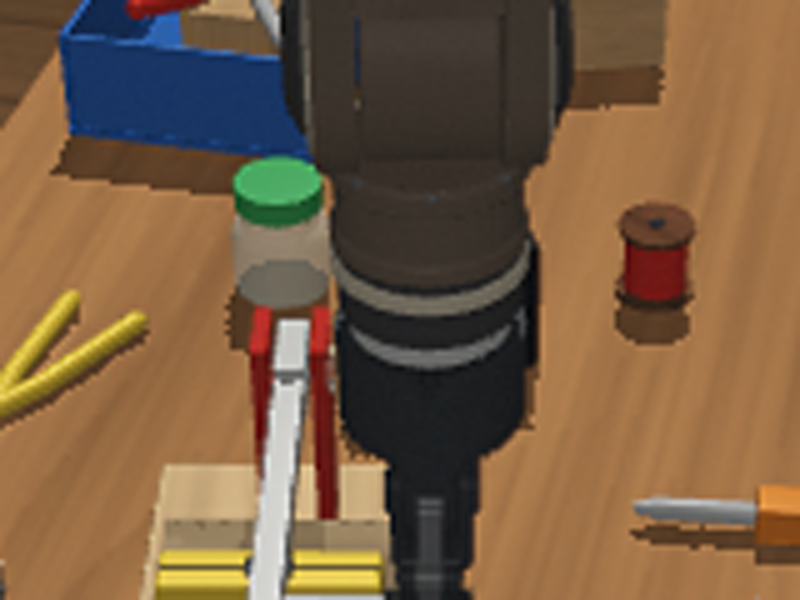

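View pics/v2.png

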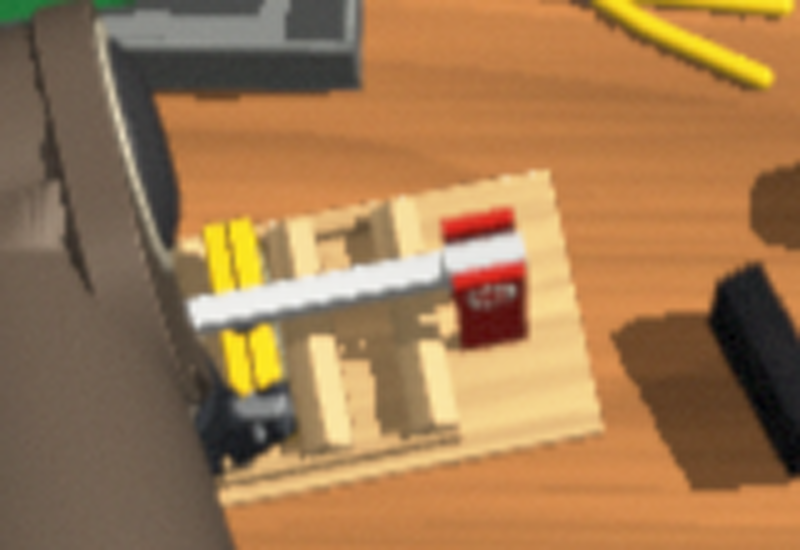

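```bash
python3 -m creep '[[255,[0,0.002,0],[0,0,0]],[255,[0,0.004,0],[0,0,0]],[255,[0,0.004,0],[0,0,0]],[255,[0,0.004,0],[0,0,0]]]';python3 -m creep '[[255,[0,0.002,0],[0,0,0]],[255,[0,0.004,0],[0,0,0]],[255,[0,0.004,0],[0,0,0]],[255,[0,0.004,0],[0,0,0]]]'
```

```text
t: 30.5
tool_pos: [0.5615, 0.1571, 0.0804]
ee_rot: [[0.979, 0.004, -0.203], [0.203, 0.0, 0.979], [0.004, -1.0, -0.001]]
force: [-8.6, -4.0, 28.1]
width: 0.169
t: 30.9
tool_pos: [0.5616, 0.1571, 0.0801]
ee_rot: [[0.979, 0.007, -0.203], [0.203, 0.001, 0.979], [0.007, -1.0, -0.001]]
force: [-17.6, -7.4, 50.8]
width: 0.166
```

```bash
python3 -m creep '[[255,[0,-0.006,0],[0,0,0]],[255,[0,-0.006,0],[0,0,0]],[0,[0,-0.006,0],[0,0,0]],[0,[0,-0.006,0],[0,0,0]],[0,[0,-0.006,0],[0,0,0]]]';python3 -m creep '[[0,[0,0,0],[0,0,0]],[0,[-0.0,-0.03,0],[0,0,0]],[0,[0,-0.07,0],[0,0,0]],[0,[-0.02,-0.11,0],[0,0,0]],[0,[-0.06,-0.15,0],[0,0,0]]]';python3 -m creep '[[0,[-0.05,0,0.02],[0,0,0]],[0,[-0.1,0,0.04],[0,0,0]],[0,[-0.14,0,0.06],[0,0,0]],[0,[-0.18,0,0.09],[0,0,0]],[0,[-0.22,0,0.12],[0,0,0]]]'; python3 - <<'E'
from h import *
t=camera("top");s=camera("side")
crop("side",220,130,200,150,4,"u1",s);crop("top",200,90,200,150,4,"u2",t)
E
```

```text
t: 31.4
tool_pos: [0.5603, 0.1574, 0.0767]
ee_rot: [[0.979, -0.002, -0.204], [0.204, -0.0, 0.979], [-0.002, -1.0, 0.0]]
force: [-0.0, -0.4, -0.2]
width: 0.668
t: 31.9
tool_pos: [0.5075, 0.1464, 0.224]
ee_rot: [[0.979, -0.0, -0.204], [0.204, 0.0, 0.979], [-0.0, -1.0, 0.0]]
force: [0.2, -0.0, 0.2]
width: 0.999
t: 32.4
tool_pos: [0.2674, 0.2178, 0.223]
ee_rot: [[0.979, -0.0, -0.202], [0.202, 0.0, 0.979], [-0.0, -1.0, 0.0]]
force: [0.0, 1.7, -0.2]
width: 1.005
```

View pics/u1.png

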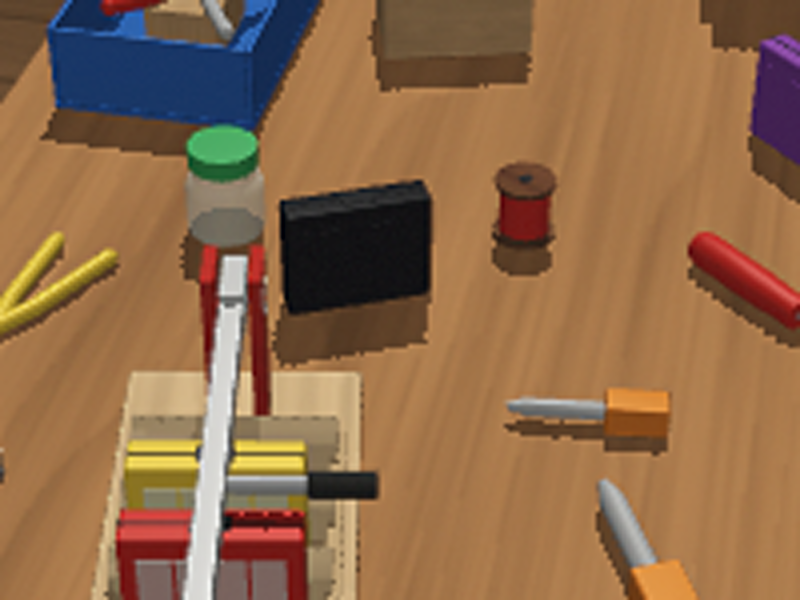

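View pics/u2.png

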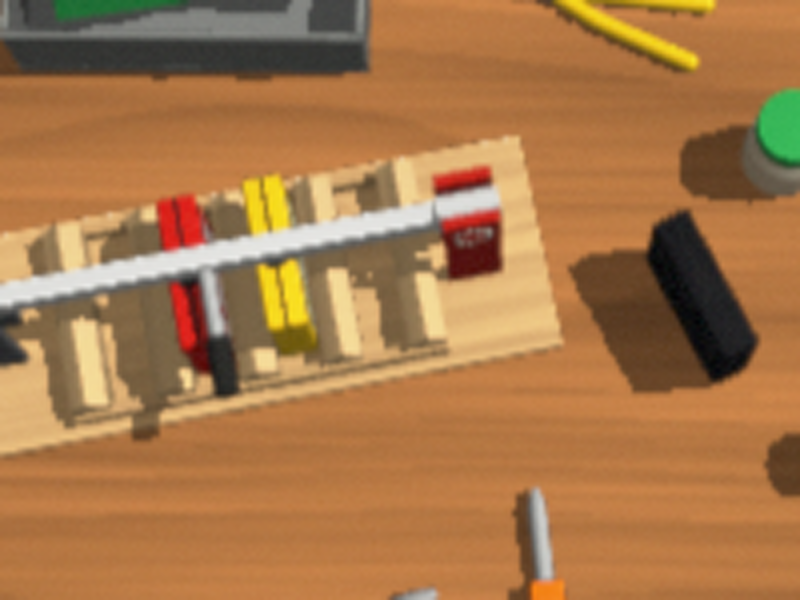

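```bash
python3 - <<'E'
from h import *
h,e=tri((255.9,181.1),(305.4,251.1));print("handle",w2r(h),e)
t=camera("top");s=camera("side")
crop("top",300,195,80,60,10,"p1",t);crop("side",335,210,80,60,10,"p2",s)
print("fork",r2w([-.018,-.152,.104]))
E
```

```text
handle [-0.06922978  0.01388154  0.10307314] 0.003284785667862041
fork [0.64846379 0.00513123 0.104     ]
```

View pics/p1.png

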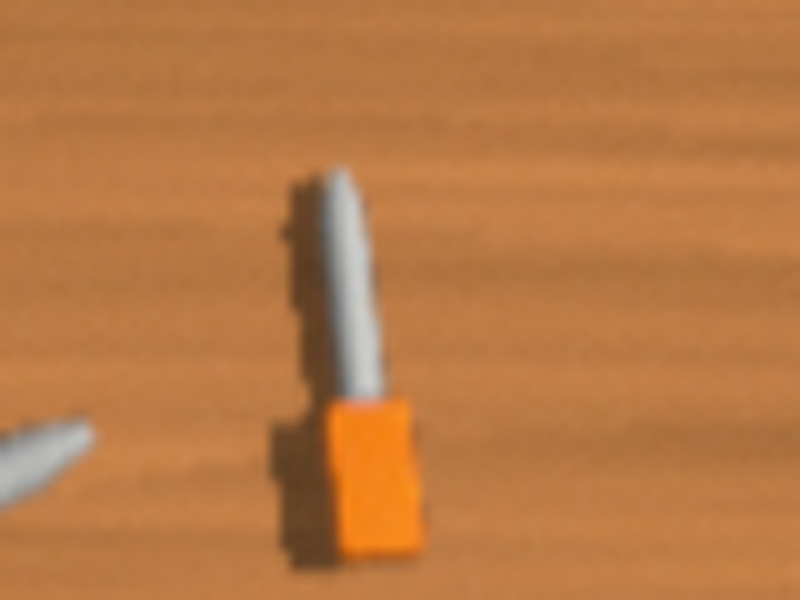

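View pics/p2.png

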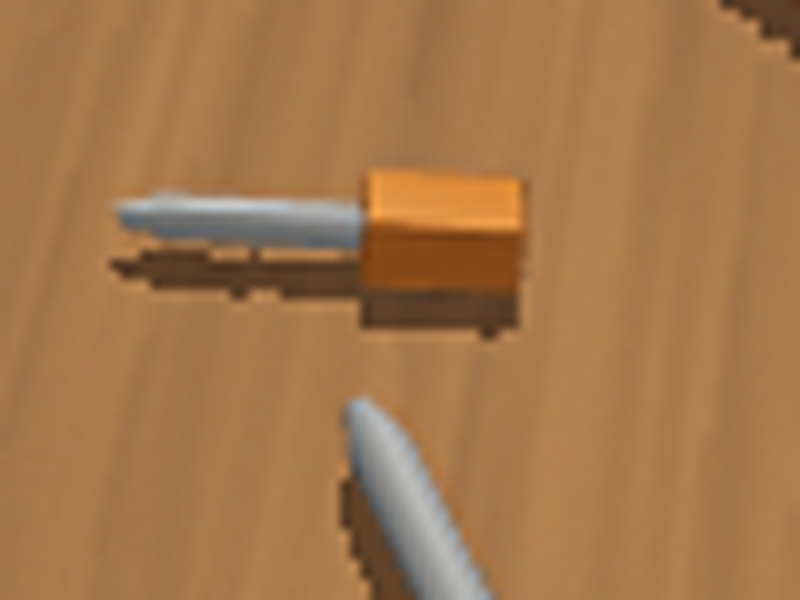

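```bash
python3 - <<'E'
from h import *
Q=np.array([onz("top",300+x/10-.45,195+y/10-.45,.022) for x,y in((329,402),(410,402),(424,555),(342,557))]);c=Q.mean(0)
tip=onz("top",300+33.9-.45,195+17-.45,.011)
d=tip-c;print("headc",c,"tip",tip,"len",np.linalg.norm(d[:2]),"yaw",np.degrees(np.arctan2(d[1],d[0])))
for i in range(4):print(np.linalg.norm(Q[i]-Q[i-1]))
# side check
Q=np.array([onz("side",335+x/10-.45,210+y/10-.45,.022) for x,y in((370,170),(524,178),(522,234),(362,226))]);print("side headc",Q.mean(0))
y=np.radians(6.2);print("grip",c[:2]-.002*np.array([np.cos(y),np.sin(y)]))
go([c[0]-.002,c[1],.12],96.2)
E
```

```text
headc [ 0.42440323 -0.04503679  0.022     ] tip [ 0.50645646 -0.03513119  0.011     ] len 0.08264898104738615 yaw 6.883532538856041
0.03998905975797754
0.02088130164872496
0.039492708041103636
0.021022823357343953
side headc [ 0.42217591 -0.0442976   0.022     ]
grip [ 0.42241493 -0.04525279]
shift [ 0.0959  0.1034 -0.2897] turn [-0.0002  0.1005  0.0008]
```

```bash
python3 -m creep '[[110,[0.019,0,-0.045],[0,0.03,0]],[110,[0.038,0,-0.09],[0,0.06,0]],[110,[0.057,0.0,-0.135],[0,0.089,0]],[110,[0.076,0,-0.18],[0,0.089,0]],[110,[0.09,0,-0.225],[0,0.089,0]]]'; python3 - <<'E'
from h import *
go([.4215,-.0449,.08],96.9)
E
```

```text
t: 33.1
tool_pos: [0.4051, 0.0125, 0.2229]
ee_rot: [[0.994, 0.0, -0.113], [0.113, -0.0, 0.994], [-0.0, -1.0, -0.0]]
force: [0.8, 1.1, -0.2]
width: 0.568
shift [ 0.0099  0.1429 -0.0589] turn [ 0.0001 -0.0074 -0.    ]
```

```bash
python3 -m creep '[[110,[0.005,0,-0.03],[0,-0.007,0]],[110,[0.01,0.02,-0.059],[0,-0.007,0]],[110,[0.01,0.06,-0.059],[0,-0.007,0]],[110,[0.01,0.1,-0.059],[0,-0.007,0]],[110,[0.01,0.14,-0.059],[0,-0.007,0]]]'; python3 -m creep '[[110,[0,0,0],[0,0,0]],[110,[0,0,0],[0,0,0]],[110,[0,0,0],[0,0,0]]]'; python3 - <<'E'
from h import *
go([.4215,-.0449,.003],96.9)
crop("side",335,190,80,60,10,"p3")
E
```

```text
t: 33.6
tool_pos: [0.4204, -0.0437, 0.0813]
ee_rot: [[0.993, -0.0, -0.119], [0.119, -0.0, 0.993], [-0.0, -1.0, -0.0]]
force: [1.0, -0.2, -0.9]
width: 0.571
t: 33.9
tool_pos: [0.4216, -0.0422, 0.0853]
ee_rot: [[0.993, 0.003, -0.122], [0.122, -0.0, 0.993], [0.003, -1.0, -0.001]]
force: [1.3, -1.2, 0.5]
width: 0.57
shift [-0.0006  0.0823 -0.0026] turn [0.0007 0.0015 0.0027]
```

View pics/p3.png

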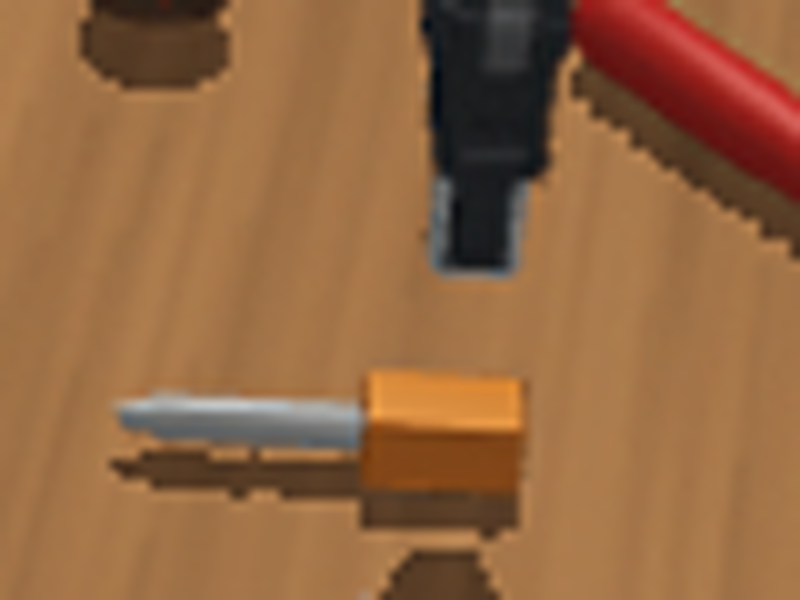

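```bash
python3 -m creep '[[110,[-0.001,0.03,-0.003],[0,0,0]],[110,[-0.001,0.06,-0.003],[0,0,0]],[110,[-0.001,0.072,-0.003],[0,0,0]],[110,[-0.001,0.072,-0.003],[0,0,0]],[110,[-0.001,0.072,-0.003],[0,0,0]]]'; python3 -m creep '[[110,[0,0,0],[0,0,0]],[110,[0,0,0],[0,0,0]],[110,[0,0,0],[0,0,0]]]'; python3 - <<'E'
from h import *
go([.4215,-.0449,.003],96.9)
E
```

```text
t: 34.45
tool_pos: [0.4204, -0.0446, 0.0127]
ee_rot: [[0.992, 0.002, -0.123], [0.123, -0.0, 0.992], [0.002, -1.0, -0.0]]
force: [0.3, -1.1, 1.0]
width: 0.569
t: 34.75
tool_pos: [0.4199, -0.0447, 0.0121]
ee_rot: [[0.992, 0.001, -0.123], [0.123, -0.0, 0.992], [0.001, -1.0, -0.0]]
force: [-0.7, 0.2, -0.3]
width: 0.568
shift [ 0.0015  0.0091 -0.0004] turn [0.0003 0.0027 0.0014]
```

```bash
python3 -m creep '[[110,[0.001,0.004,0],[0,0,0]],[110,[0.001,0.008,0],[0,0,0]],[110,[0.001,0.008,0],[0,0,0]],[110,[0.001,0.008,0],[0,0,0]]]'; python3 -m creep '[[255,[0,0,0],[0,0,0]],[255,[0,0,0],[0,0,0]],[255,[0,0,0],[0,0,0]],[255,[0,0,0],[0,0,0]],[255,[0,0,0],[0,0,0]]]'; python3 - <<'E'
from h import *
print(get_obs()["tool_pos"],get_obs()["width"],get_obs()["force"])
crop("side",335,190,80,60,10,"p4")
E
```

```text
t: 35.15
tool_pos: [0.42, -0.0445, 0.003]
ee_rot: [[0.992, -0.001, -0.123], [0.123, 0.0, 0.992], [-0.001, -1.0, 0.0]]
force: [-0.5, -0.1, 0.2]
width: 0.568
t: 35.65
tool_pos: [0.4206, -0.0446, 0.0036]
ee_rot: [[0.992, 0.001, -0.123], [0.123, -0.0, 0.992], [0.001, -1.0, -0.0]]
force: [-1.2, -0.2, 4.5]
width: 0.248
[ 0.42055989 -0.04456005  0.00356184] 0.2484638949076133 [-1.2028658  -0.24872553  4.49768514]
```

View pics/p4.png

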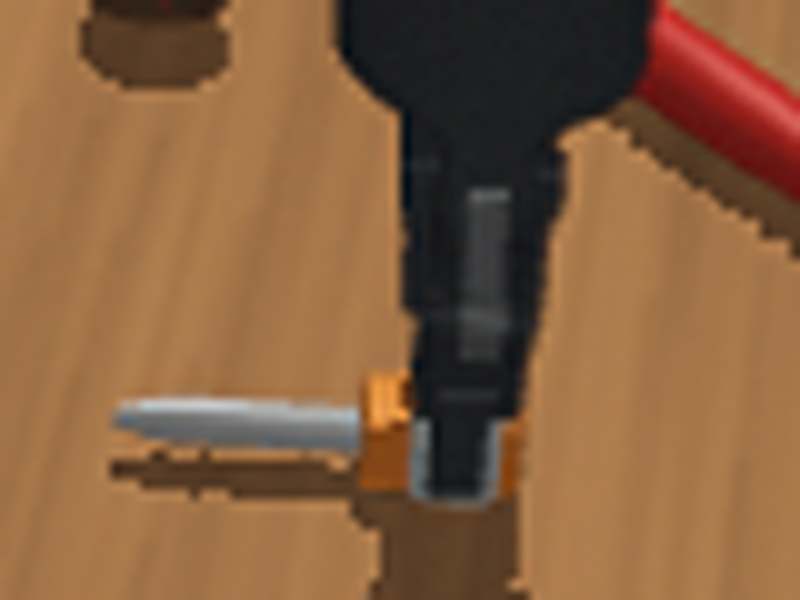

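```bash
python3 -m creep '[[255,[0,-0.005,0],[0,0,0]],[255,[0,-0.03,0],[0,0,0]],[255,[0,-0.06,0],[0,0,0]],[255,[0,-0.093,0],[0,0,0]],[255,[0,-0.093,0],[0,0,0]]]'; python3 - <<'E'
from h import *
go(r2w([-.130,-.152,.0966]),101.8)
crop("side",315,160,100,75,8,"p5")
E
```

```text
t: 36.2
tool_pos: [0.4227, -0.0447, 0.1003]
ee_rot: [[0.992, 0.006, -0.123], [0.123, -0.001, 0.992], [0.006, -1.0, -0.001]]
force: [0.8, 0.1, -0.5]
width: 0.242
shift [0.1185 0.0044 0.0125] turn [ 0.0017 -0.0829  0.0063]
```

View pics/p5.png

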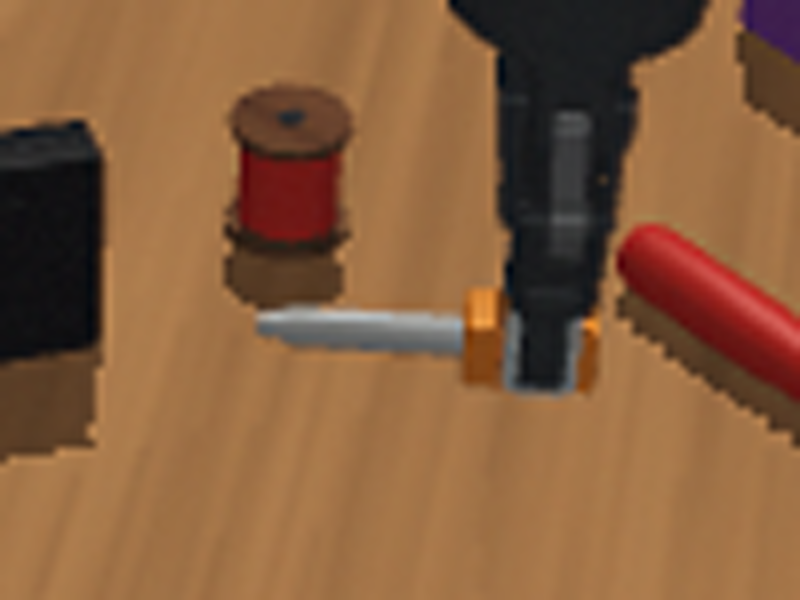

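```bash
python3 -m creep '[[255,[0.03,0,0.003],[0,-0.02,0]],[255,[0.06,0,0.006],[0,-0.04,0]],[255,[0.09,0,0.009],[0,-0.06,0]],[255,[0.118,0,0.0125],[0,-0.083,0]],[255,[0.118,0.002,0.0125],[0,-0.083,0]]]'; python3 -m creep '[[255,[0,0,0],[0,0,0]],[255,[0,0,0],[0,0,0]],[255,[0,0,0],[0,0,0]]]'; python3 - <<'E'
from h import *
go(r2w([-.122,-.152,.0966]),101.8)
o=get_obs();print(np.array(o["ee_rot"]).round(4)[2])
t=camera("top");s=camera("side")
crop("side",255,140,100,75,8,"q1",s);crop("top",270,110,100,75,8,"q2",t)
E
```

```text
t: 36.75
tool_pos: [0.5381, -0.0169, 0.0925]
ee_rot: [[0.979, -0.001, -0.206], [0.206, 0.0, 0.979], [-0.001, -1.0, 0.0]]
force: [-0.6, 0.0, -0.8]
width: 0.239
t: 37.05
tool_pos: [0.5347, -0.0178, 0.094]
ee_rot: [[0.979, -0.001, -0.204], [0.204, -0.0, 0.979], [-0.001, -1.0, 0.0]]
force: [0.2, 0.7, -0.3]
width: 0.242
shift [ 0.012  -0.0026 -0.0008] turn [-0.0002 -0.0003 -0.001 ]
[-1.e-03 -1.e+00  2.e-04]
```

View pics/q1.png

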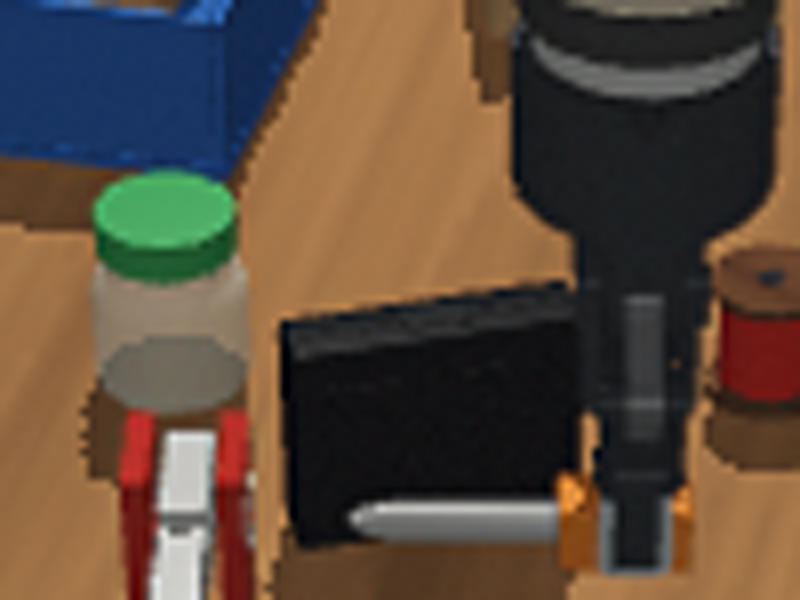

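View pics/q2.png

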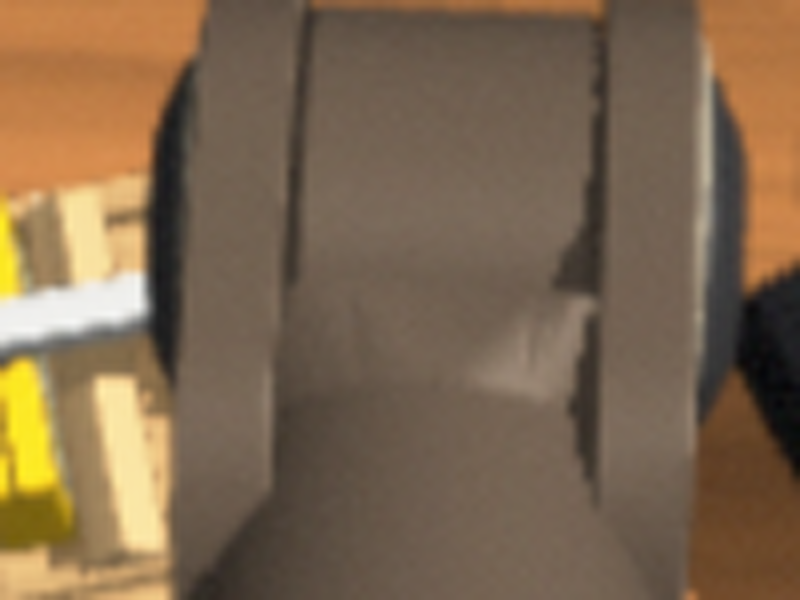

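```bash
python3 - <<'E'
from h import *
o=get_obs();E=np.array(o["ee_rot"]);p=np.array(o["tool_pos"])
for a in(.0227,.0847): print(proj("side",p+E@[a,-.0074,0]))
print(w2r(p))
E
```

```text
[323.81983122 204.67915314]
[297.92758651 204.54843816]
[-0.13355364 -0.15131219  0.09445179]
```

```bash
python3 -m creep '[[255,[0.006,-0.0022,-0.0006],[0,0,0]],[255,[0.012,-0.0022,-0.0006],[0,0,0]],[255,[0.02,-0.0022,-0.0006],[0,0,0]],[255,[0.024,-0.0022,-0.0006],[0,0,0]],[255,[0.024,-0.0022,-0.0006],[0,0,0]]]'; python3 -m creep '[[255,[0,0,0],[0,0,0]],[255,[0,0,0],[0,0,0]],[255,[0,0,0],[0,0,0]]]'; python3 - <<'E'
from h import *
o=get_obs();print(w2r(o["tool_pos"]),np.array(o["ee_rot"]).round(4)[2]);go(r2w([-.041,-.152,.0966]),101.8)
s=camera("side")
crop("side",245,140,100,75,8,"q3",s)
E
```

```text
t: 37.65
tool_pos: [0.5602, -0.0131, 0.0962]
ee_rot: [[0.979, -0.0, -0.205], [0.205, 0.0, 0.979], [-0.0, -1.0, 0.0]]
force: [0.1, -0.2, -1.2]
width: 0.242
t: 37.95
tool_pos: [0.5593, -0.0133, 0.0964]
ee_rot: [[0.979, -0.0, -0.205], [0.205, -0.0, 0.979], [-0.0, -1.0, 0.0]]
force: [-0.2, -0.7, -1.7]
width: 0.239
[-0.10907403 -0.15180478  0.0964205 ] [-2.e-04 -1.e+00  0.e+00]
shift [ 0.0681 -0.0002 -0.0002] turn [-0.      0.0001 -0.0002]
```

View pics/q3.png

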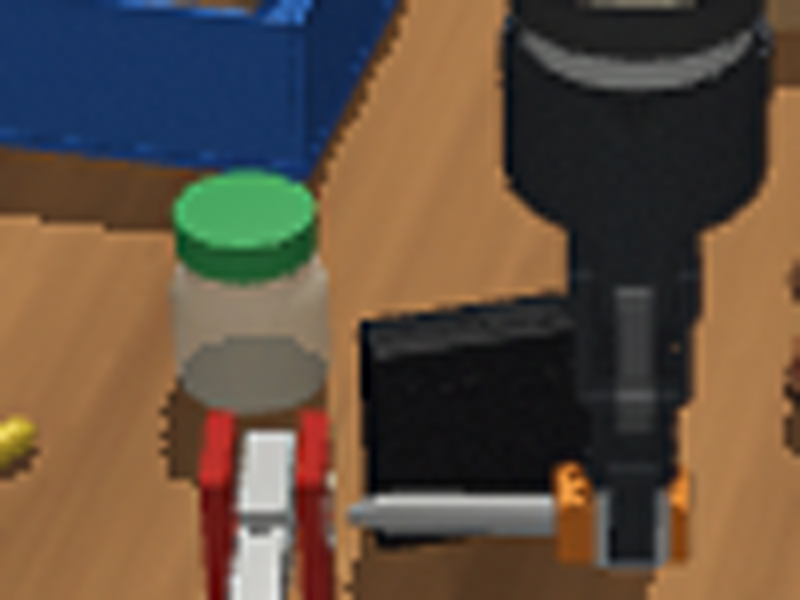

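```bash
python3 -m creep '[[255,[0.004,0,0],[0,0,0]],[255,[0.008,0,0],[0,0,0]],[255,[0.012,0,0],[0,0,0]],[255,[0.016,0,0],[0,0,0]],[255,[0.02,0,0],[0,0,0]]]'; python3 - <<'E'
from h import *
o=get_obs();print(w2r(o["tool_pos"]),np.array(o["force"]).round(1),np.array(o["torque"]).round(2))
E
```

```text
t: 38.5
tool_pos: [0.5795, -0.0091, 0.0964]
ee_rot: [[0.979, -0.0, -0.205], [0.205, -0.0, 0.979], [-0.0, -1.0, 0.0]]
force: [0.0, 0.5, -1.2]
width: 0.243
[-0.088428   -0.15183583  0.09640565] [ 0.   0.5 -1.2] [-0.04  0.02  0.05]
```

Tip is about 14 mm past the fork face with no contact force. Continuing.

```bash
python3 -m creep '[[255,[0.004,0,0],[0,0,0]],[255,[0.008,0,0],[0,0,0]],[255,[0.012,0,0],[0,0,0]],[255,[0.016,0,0],[0,0,0]],[255,[0.02,0,0],[0,0,0]]]'; python3 - <<'E'
from h import *
o=get_obs();print(w2r(o["tool_pos"]),np.array(o["force"]).round(1),np.array(o["torque"]).round(2))
crop("side",245,140,100,75,8,"q4")
E
```

```text
t: 39.0
tool_pos: [0.599, -0.005, 0.0965]
ee_rot: [[0.979, -0.0, -0.205], [0.205, 0.0, 0.979], [-0.0, -1.0, 0.0]]
force: [0.8, -0.4, -0.6]
width: 0.242
[-0.06853107 -0.15181366  0.09645318] [ 0.8 -0.4 -0.6] [-0.02 -0.01 -0.  ]
```

View pics/q4.png

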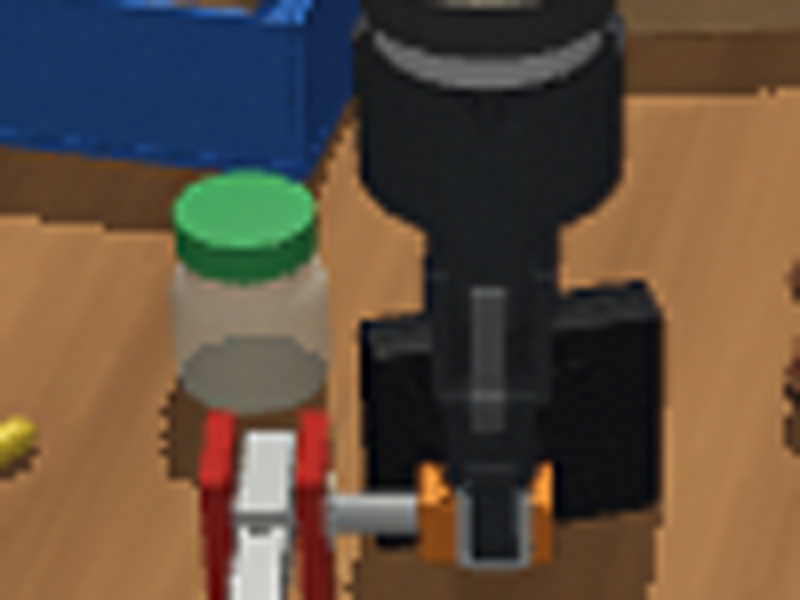

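The pin is sliding through; the shaft enters the near lug around (285,204).

```bash
python3 -m creep '[[255,[0.004,0,0],[0,0,0]],[255,[0.008,0,0],[0,0,0]],[255,[0.012,0,0],[0,0,0]],[255,[0.016,0,0],[0,0,0]],[255,[0.02,0,0],[0,0,0]]]'; python3 -m creep '[[255,[0.003,0,0],[0,0,0]],[255,[0.006,0,0],[0,0,0]],[255,[0.008,0,0],[0,0,0]],[255,[0.008,0,0],[0,0,0]]]'; python3 - <<'E'
from h import *
o=get_obs();print(w2r(o["tool_pos"]),np.array(o["force"]).round(1),np.array(o["torque"]).round(2))
crop("side",245,140,100,75,8,"q5")
E
```

```text
t: 39.55
tool_pos: [0.6186, -0.001, 0.0965]
ee_rot: [[0.979, 0.0, -0.205], [0.205, -0.0, 0.979], [0.0, -1.0, -0.0]]
force: [-0.5, -0.1, -0.4]
width: 0.244
t: 39.95
tool_pos: [0.6256, 0.0005, 0.0963]
ee_rot: [[0.979, -0.001, -0.205], [0.205, -0.0, 0.979], [-0.001, -1.0, -0.0]]
force: [-2.5, -0.4, -0.5]
width: 0.242
[-0.04134722 -0.15182399  0.09627371] [-2.5 -0.4 -0.5] [-0.17  0.47  0.02]
```

View pics/q5.png

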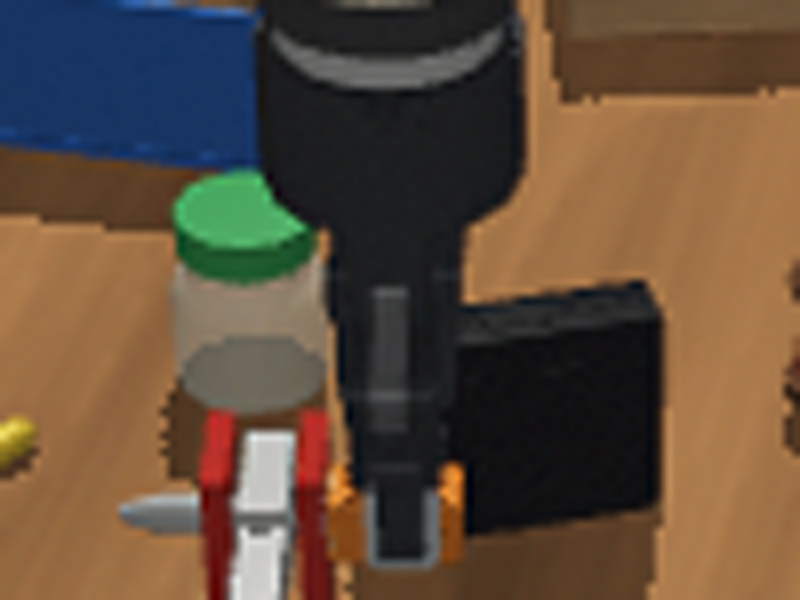

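```bash
python3 -m creep '[[255,[0.001,0,0],[0,0,0]],[255,[0.002,0,0],[0,0,0]],[255,[0.003,0,0],[0,0,0]],[255,[0.003,0,0],[0,0,0]]]'; python3 - <<'E'
from h import *
o=get_obs();print(w2r(o["tool_pos"]),np.array(o["force"]).round(1),np.array(o["torque"]).round(2))
E
```

```text
t: 40.4
tool_pos: [0.6256, 0.0006, 0.0963]
ee_rot: [[0.979, -0.006, -0.204], [0.204, -0.001, 0.979], [-0.006, -1.0, -0.0]]
force: [-13.6, -2.6, 6.2]
width: 0.244
[-0.04130077 -0.15179917  0.09627899] [-13.6  -2.6   6.2] [-0.54  2.51  0.06]
```

```bash
python3 -m creep '[[255,[-0.002,0,0],[0,0,0]],[255,[-0.002,0,0],[0,0,0]],[110,[-0.002,0,0],[0,0,0]],[110,[-0.002,0,0],[0,0,0]],[110,[-0.002,0,0],[0,0,0]]]'; python3 -m creep '[[110,[0,0,0],[0,0,0]],[110,[0,-0.02,0],[0,0,0]],[110,[0,-0.05,0],[0,0,0]],[110,[0,-0.09,0],[0,0,0]],[110,[-0.03,-0.13,0],[0,0,0]]]';python3 -m creep '[[110,[-0.05,0,0],[0,0,0]],[110,[-0.1,0,0],[0,0,0]],[110,[-0.15,0,0],[0,0,0]],[110,[-0.19,0,0],[0,0,0]],[110,[-0.22,0,0.03],[0,0,0]]]';python3 -m creep '[[110,[-0.02,0,0.04],[0,0,0]],[110,[-0.04,0,0.08],[0,0,0]],[110,[-0.05,0,0.12],[0,0,0]],[110,[-0.06,0,0.16],[0,0,0]],[110,[-0.06,0,0.2],[0,0,0]]]'; python3 - <<'E'
from h import *
t=camera("top");s=camera("side")
crop("side",220,130,200,150,4,"f1",s);crop("top",180,100,200,150,4,"f2",t)
crop("side",245,165,80,60,10,"f3",s)
E
```

```text
t: 40.9
tool_pos: [0.6278, 0.0009, 0.0968]
ee_rot: [[0.979, 0.002, -0.205], [0.205, 0.0, 0.979], [0.002, -1.0, -0.0]]
force: [-0.7, -0.3, 0.3]
width: 0.571
t: 41.4
tool_pos: [0.5993, -0.0049, 0.2264]
ee_rot: [[0.979, -0.0, -0.205], [0.205, 0.0, 0.979], [-0.0, -1.0, 0.0]]
force: [0.1, 0.4, 1.2]
width: 0.57
t: 41.9
tool_pos: [0.3745, -0.0225, 0.2267]
ee_rot: [[0.98, 0.001, -0.2], [0.2, -0.001, 0.98], [0.001, -1.0, -0.001]]
force: [1.3, 1.4, 0.6]
width: 0.565
t: 42.4
tool_pos: [0.2752, 0.1636, 0.2272]
ee_rot: [[0.979, 0.002, -0.204], [0.204, 0.001, 0.979], [0.002, -1.0, 0.001]]
force: [-0.3, -0.0, -1.0]
width: 0.569
```

View pics/f1.png

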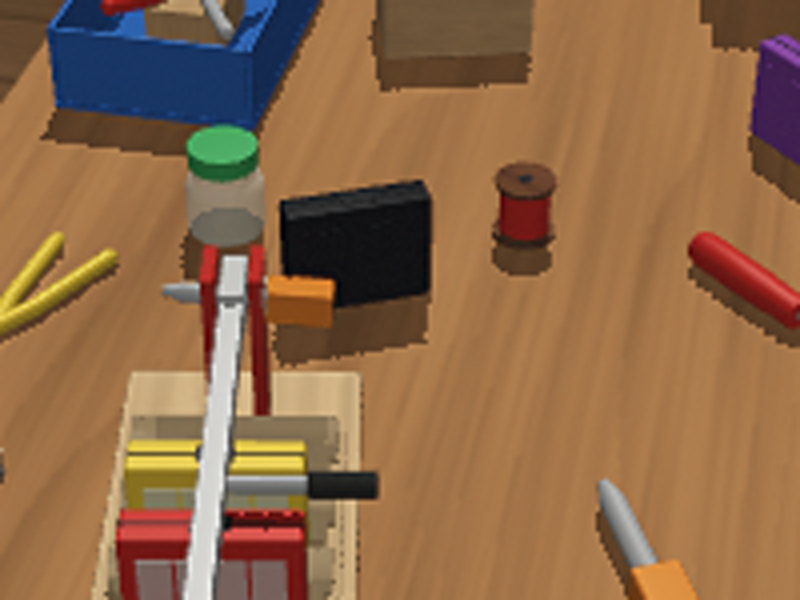

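View pics/f2.png

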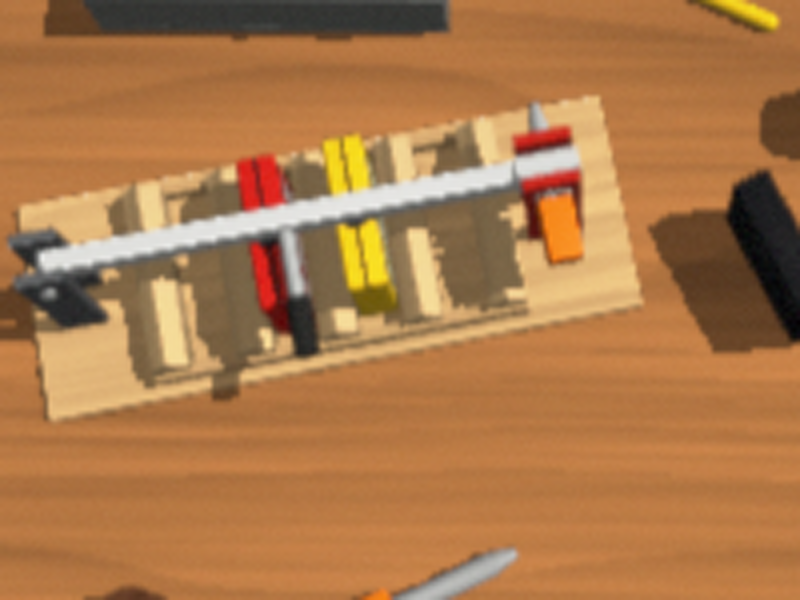

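View pics/f3.png

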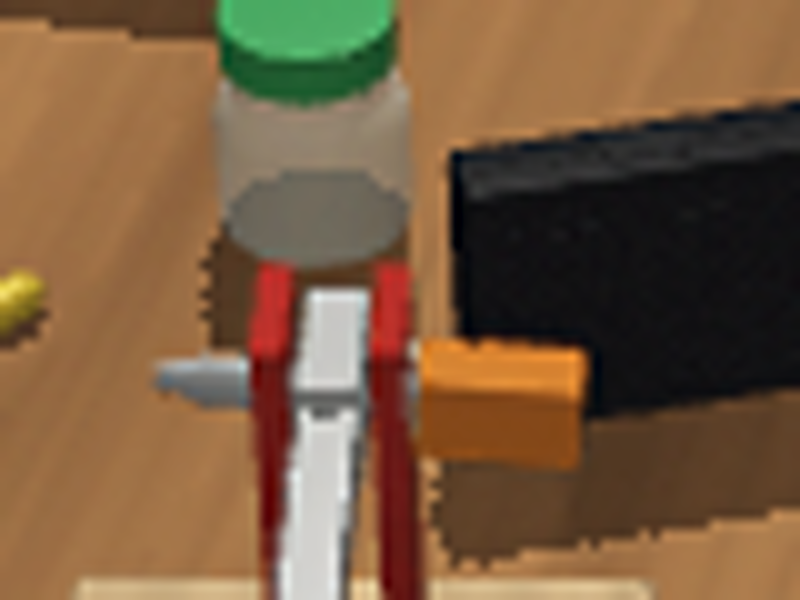

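```bash
python3 - <<'E'
from h import *
for dx in(-.008,-.004,0):
    for y,z in((-.141,.115),(-.141,.093)): print(dx,z,proj("side",r2w([-.018+dx,-.152+.011,z]))*10-[2450,1650]+4.5)
h,e=tri((180+303/4-.4,100+322/4-.4),(220+343/4-.4,130+486/4-.4));print("handle",w2r(h),e)
# pin slope in side picture
a,b=proj("side",r2w([.03,-.152,.104])),proj("side",r2w([-.05,-.152,.104]));print("level slope",(b-a)[1]/(b-a)[0])
E
```

```text
-0.008 0.115 [434.14822099 381.5627584 ]
-0.008 0.093 [437.18773697 455.23721134]
-0.004 0.115 [417.18889342 381.48048544]
-0.004 0.093 [420.41376743 455.16031505]
0 0.115 [400.2274812  381.39820238]
0 0.093 [403.63775853 455.08340941]
handle [-0.06802097  0.01482167  0.10438959] 0.005670970682815416
level slope 0.004818067783295209
```

```bash
python3 - <<'E'
from h import *
for x in(-.018,-.010,.010,.018):
    for y in(-.134,-.170): print(x,y,proj("side",r2w([x,y,.128]))*10-[2450,1650]+4.5)
t=camera("top");crop("top",295,110,60,60,10,"f4",t)
for dx in(-.008,-.004,0):print(dx,[(proj("top",r2w([-.018+dx,y,.115]))-[295,110])*10+4.5 for y in(-.141,-.163)])
for y in(-.134,-.170):print("face top",(proj("top",r2w([-.018,y,.128]))-[295,110])*10+4.5,(proj("top",r2w([-.010,y,.128]))-[295,110])*10+4.5)
E
```

```text
-0.018 -0.134 [396.44438205 354.87713577]
-0.018 -0.17 [405.1827295  265.13870553]
-0.01 -0.134 [362.13021979 354.70737611]
-0.01 -0.17 [371.68577203 264.96209173]
0.01 -0.134 [276.30747268 354.28279222]
0.01 -0.17 [287.90779346 264.52036961]
0.018 -0.134 [241.96342889 354.11288472]
0.018 -0.17 [254.3823603  264.34360568]
-0.008 [array([196.22174471, 423.08374821]), array([283.70554037, 406.15886794])]
-0.004 [array([193.11236028, 407.75272505]), array([280.54527092, 390.84917024])]
0 [array([190.00675272, 392.44032393]), array([277.38883737, 375.55805528])]
face top [160.33716852 382.73148147] [154.10641768 351.84286434]
face top [304.84559446 354.8307565 ] [298.44524711 324.01304823]
```

View pics/f4.png

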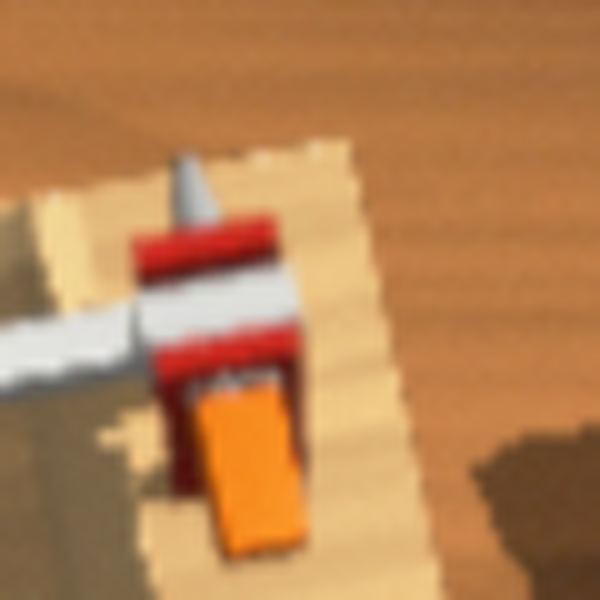

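```bash
python3 - <<'E'
from h import *
o=get_obs();print(o["t"],np.abs(o["qd"]).max(),finish_job())
E
```

```text
the job is handed in; nothing more can be done
42.55 4.577746265504065 None
```

I raised the keeper bar to about 1.7 rad and stood the two cases present in the rack, red in slot 2 and yellow in slot 1. Then I lowered the bar to its stop and pushed the small orange-headed pin (40 x 22 mm head) through fork and tongue. I handed it in at about 42.6 s; `finish_job` gave no verdict. I found no blue or green case on the bench, left the black and purple look-alikes alone, and the spools and the jar look unmoved.

**Last checks**
- **Bar:** the handle triangulated at 0.104 m high, which matches the bar fully down.
- **Pin:** it met a hard stop at full depth. After release its head sits about 1–2 mm off the fork face by eye, against an 8 mm limit, and sags slightly in the hole.
- **Cases:** both touched the slot floor at the expected height and look upright in the final pictures.

**What went wrong or disagreed**
- **Slot 0:** I first tried it for yellow, but the gripper met about 25 N some 5 mm above the floor, probably from touching the fork. I lifted the case out and used slot 1 instead.
- **Case angles:** before lowering the bar, my rough corner picks put the cases 3–4° off the rack's direction and up to 4.5 mm off the slot centres. That is inside the limits of 8.6° and 16 mm, and I did not re-measure.
- **Rack position:** the two cameras disagreed by about 3 mm along the rack's x.
- **Arm at hand-in:** a joint speed of about 4.6 deg/s was still showing as the arm settled, well clear of everything.

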